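# Warm the amber tea glasses

### The arm

A 6-joint arm with a two-finger parallel gripper is mounted at the origin on the work surface. World frame = base frame: x ahead of the robot, y to its left, z up, the work surface at z = 0. Lengths are in m, angles in rad, forces in N, time in s.
With the tool pointing down it reaches from about 0.425 to 0.925 m from the base axis. Payload 12.5 kg.
Tool frame: the origin (TCP) lies midway between the tips of the shut fingers; the grasp point (between the pads) lies env.pinch_z behind it (env.pinch_z is the distance from the TCP to the grasp point, in m); z points along the fingers, y is the direction in which the jaws open and shut (so a half turn about z gives the same grasp; the last joint's range is limited). The gripper opens to 85 mm and grips with 20 to 120 N. Pads are 22 mm wide; open, the fingers measure 114 mm over their backs; the gripper's body (76 mm by 85 mm) begins 54 mm behind the grasp point. The pads swing forward as they close: fully open they stand 13 mm farther back than shut.
Start: joints at [-1.275, 0.491, 1.559, -0, 1.092, -0.106], TCP at [0.244, -0.575, 0.231] pointing down, gripper open.
Joint ranges: [-3.1, 3.1], [-0.84, 2.19], [0.05, 2.79], [-1.13, 4.28], [0.06, 2.93], [-2.69, 2.69]. Speed limits (rad/s): [2.22, 2.22, 2.79, 3.14, 3.14, 3.14].

### API

Orientations are given as a unit quaternion [w, x, y, z].
In Python, from bench import readout, vision, order, env gives the robot as it stands.
- The arm moves only by the tool drive_tool, never from a script. Its argument "targets" is a list of rows, each an object with "slide": the shift along the tool's x, y, z each as a share of 120 mm, from -1 to 1, a list of three; "roll": the turn about the tool's z as a share of 45 degrees, from -1 to 1. A call has 1 to 12 rows; each row is the pose to reach, as a shift and turn from the pose commanded when the call began, along the tool's axes at that moment; what a row does not reach only later rows make up. A row lasts 1/12 s, in which the tool goes at most 41.7 mm and 7.16 degrees, less where a joint would pass 70% of its speed; a pose out of reach is approached as far as the arm can. A call with a number of a shift or a turn outside -1 to 1 is refused whole. A call with a gripper value outside its range is refused whole. "hand" is the opening, from -1 (shut) to 1 (fully open), set as the call begins (left out, the last holds). The fingers move at their own pace and stop on an object; the grip force is fixed at half the most. Time passes only in rows, so rows that repeat a pose let the fingers close. It gives the time, the measured TCP pose, the force and the opening at its end, in the units of the state.
- readout.state(): the state, without advancing time (a new reading comes with each control period).
- vision.get_image(name): name is "scene" or "top" or "wrist"; returns a dict with "pixels" (480x640x3 uint8, red, green, blue), "range_z" (480x640 float32, m along the optical axis (not along the pixel's ray), 0 where there is no reading), "fx", "fy", "cx", "cy" (pixels), "rvec" (rotation vector, rad) and "tvec" (3), from world to camera coordinates, as OpenCV has them. Camera axes: x right, y down, z forward; pixel columns grow to the right and rows downward; lengths in m; the calibration is good to about 2 mm. The wrist camera is an equidistant fisheye: a pixel r from the principal point sees the ray r / f radians off the axis. A picture is of the moment at which its call begins.
- order.finish_job(): hands the job in, once; it reports no verdict.
The state is a dict: "time_s": time; "joint_positions": joint angles; "dq": joint speeds; "tau": joint torques, N m; "eef_pos": TCP position; "ee_rot": TCP orientation; "contact_force": force on the tool from outside, world axes, zero at the start; "moment": the same for the moment, N m; "width": opening from 0.0 (shut) to 1.0 (fully open).
Only numpy, scipy, OpenCV 4.12 (cv2) and the standard library are available. Lean on these libraries where they do the work, as an engineer would, in place of code of your own. Each camera call takes 0.05 s, during which the arm holds its last target.

### The job

Stand every amber glass, mouth down as it is, flat on the plate of the warmer that is free, and every green glass likewise in the wooden tray; the warmer with the sugar dome on it stays off: do not turn its knob. Once all the amber glasses are on the free warmer, twist that warmer's knob clockwise to its stop, hold it there for two full seconds to start it, and let it spring back. Leave the sugar dome, teapot, spice box and spoon where they are.

Things in the scene. Friction and masses are not known exactly. Their poses are not given: they have to be found in the camera images.
- warmer_1: One of two identical plate warmers, fixed: silver plate, 120 mm along its x by 230 mm along its y, top 20 mm above the table, in a black rim 5 mm thick reaching 30 mm above the table. Origin on the table under the plate's centre, z up; on its -x side a grey console, 70 mm wide and 26 mm high, carries the knob. Turned up to 0.12 rad from the world axes.
- knob_1 (a joint): Angle of the spring-return knob on warmer_1, rad: 0 at rest, growing to 1.3 at its stop as it is turned clockwise seen from above. The spring turns it back to 0 when let go; it takes 0.03 N m to start and 0.14 N m at the stop.
- knob_1_grip (a point): Grip point of warmer_1's knob: on its vertical axis, 54 mm above the table, 112 mm from the warmer's origin on its -x side. Black disc 46 mm across, top 32 mm above the table; on it an upright grip bar 52 mm long, 14 mm thick, from 32 to 64 mm, along this point's x axis (at rest: the warmer's x); the point turns with it. White line on the bar meets a red dot at the stop.
- warmer_2: One of two identical plate warmers, fixed: silver plate, 120 mm along its x by 230 mm along its y, top 20 mm above the table, in a black rim 5 mm thick reaching 30 mm above the table. Origin on the table under the plate's centre, z up; on its -x side a grey console, 70 mm wide and 26 mm high, carries the knob. Turned up to 0.12 rad from the world axes.
- knob_2 (a joint): Angle of the spring-return knob on warmer_2, rad: 0 at rest, growing to 1.3 at its stop as it is turned clockwise seen from above. The spring turns it back to 0 when let go; it takes 0.03 N m to start and 0.14 N m at the stop.
- knob_2_grip (a point): Grip point of warmer_2's knob: on its vertical axis, 54 mm above the table, 112 mm from the warmer's origin on its -x side. Black disc 46 mm across, top 32 mm above the table; on it an upright grip bar 52 mm long, 14 mm thick, from 32 to 64 mm, along this point's x axis (at rest: the warmer's x); the point turns with it. White line on the bar meets a red dot at the stop.
- amber_1_c (a point): Centre, half-way up, of an amber (orange-brown) drinking glass standing mouth down: a straight cylinder 58 mm across and 70 mm high, its closed base on top, 140 g give or take 30 percent; z axis up along the glass. Grip it across the outside. Absent (None from the start) in some runs.
- amber_2_c (a point): Centre, half-way up, of an amber (orange-brown) drinking glass standing mouth down: a straight cylinder 58 mm across and 70 mm high, its closed base on top, 140 g give or take 30 percent; z axis up along the glass. Grip it across the outside. Absent (None from the start) in some runs.
- amber_3_c (a point): Centre, half-way up, of an amber (orange-brown) drinking glass standing mouth down: a straight cylinder 58 mm across and 70 mm high, its closed base on top, 140 g give or take 30 percent; z axis up along the glass. Grip it across the outside. Absent (None from the start) in some runs.
- green_1_c (a point): Centre, half-way up, of a green drinking glass standing mouth down: a straight cylinder 58 mm across and 70 mm high, its closed base on top, 140 g give or take 30 percent; z axis up along the glass. Grip it across the outside. Absent (None from the start) in some runs.
- green_2_c (a point): Centre, half-way up, of a green drinking glass standing mouth down: a straight cylinder 58 mm across and 70 mm high, its closed base on top, 140 g give or take 30 percent; z axis up along the glass. Grip it across the outside. Absent (None from the start) in some runs.
- green_3_c (a point): Centre, half-way up, of a green drinking glass standing mouth down: a straight cylinder 58 mm across and 70 mm high, its closed base on top, 140 g give or take 30 percent; z axis up along the glass. Grip it across the outside. Absent (None from the start) in some runs.
- tray: Dark wooden tray, fixed to the table: 140 mm along its x, 210 mm along its y, 22 mm high, walls 5 mm, inner floor 5 mm above the table (inside 130 by 200 mm). Origin: on the table under its centre.
- dome_c (a point): White ceramic sugar dome with a blue ball on top, 88 mm across, 92 mm high, standing on the plate of one of the two warmers; this point is on its axis, 40 mm above its underside. Leave it alone.
- teapot_c (a point): Empty clear glass teapot with a steel lid, about 134 mm across and 135 mm high, spout and handle reaching 115 mm to either side; point on its axis 55 mm above the table. Leave it alone.
- spice_box_c (a point): White and blue plastic spice box, 92 by 132 by 57 mm; point at its centre. Leave it alone.
- spoon: Small wooden spoon, 150 mm long, lying along its x axis on the table. Leave it alone.
There are look-alikes about, which are no part of the job. Leave any pink look-alike of the part that bears green_3_c alone.

How it is judged:
By the outcome, as a careful person would: the job done as asked, in the order asked, and still so for the second after the job is handed in, with the robot touching nothing.
Of amber_1, amber_2, amber_3, green_1, green_2, green_3 only 4 to 6 are there at a start; the rules pass over those that are not, and their reading is None.
At some moment in a run one of amber_1, amber_2, amber_3, green_1, green_2, green_3 may be knocked a few centimetres aside while the robot is not near it.
Once in a run the grip may slacken for a moment while it holds something.
It also fails if it takes over 210 s, if anything falls off the work surface, if the arm or the gripper's body presses on something with over 40 N, if the wrist force passes 120 N, or if a joint passes its speed limit or range.

## Working session

There is one attempt and no reset: what is moved stays moved. The work goes in short steps, Python scripts to look and compute and a tool call to move; the robot and the scene stay as the last step left them, time stands still between calls to the robot, and variables do not carry over. Pictures are saved under pics/ and viewed, and the job is handed in when it is done.

Besides the shell and the picture viewer there is one more tool, called after "Request:" in YAML: its name, and indented under it one key for each argument. drive_tool: Moves the arm, as the interface text tells. Its arguments: {"type":"object","properties":{"targets":{"type":"array"},"hand":{"type":"number"}},"required":["targets"]}

```bash
ls; mkdir -p pics; python3 - <<'E'
from bench import readout, vision, order, env
import cv2,numpy as np
print(readout.state()); print(env.pinch_z)
for n in ["scene","top","wrist"]:
    im=vision.get_image(n); cv2.imwrite(f"pics/{n}0.png",im["pixels"][:,:,::-1])
    print(n,im["fx"],im["fy"],im["cx"],im["cy"],im["rvec"],im["tvec"])
E
```

```text
pics
{'time_s': 0.0, 'joint_positions': array([-1.27459444e+00,  4.91557001e-01,  1.55948658e+00, -6.36350419e-06,
        1.09169991e+00, -1.05616304e-01]), 'dq': array([-0.00101987, -0.00128669,  0.0002021 ,  0.00094019,  0.00019795,
       -0.00052677]), 'tau': array([-8.26791420e-04, -6.18445444e+01, -2.61596292e+01, -1.44820951e-04,
        3.96813703e-03,  2.83709619e-05]), 'eef_pos': array([ 0.24437143, -0.57498101,  0.23071655]), 'ee_rot': array([-5.72537914e-04,  9.79885108e-01,  1.99561631e-01, -5.75600282e-05]), 'contact_force': array([ 0.06166681, -0.10656267,  0.86164579]), 'moment': array([-0.01144468, -0.03230614,  0.00871601]), 'width': 1.0015814562150795}
0.0187
scene 569.9949845439006 569.9949845439006 322.14264084898133 235.69928365959288 [ 1.84288433  1.28103269 -0.67381569] [-0.19264264 -0.2250813   1.82084677]
top 515.5109166710448 515.5109166710448 322.3999114326882 252.99328229374993 [ 2.20625111 -2.14866736  0.0835514 ] [-0.01442002  0.54920466  1.16194476]
wrist 371.64829954431775 371.64829954431775 323.9018919833348 239.40855835698477 [-2.38568656  1.58018995  0.25695715] [-0.62454096 -0.04060964  0.38104899]
```

View pics/scene0.png

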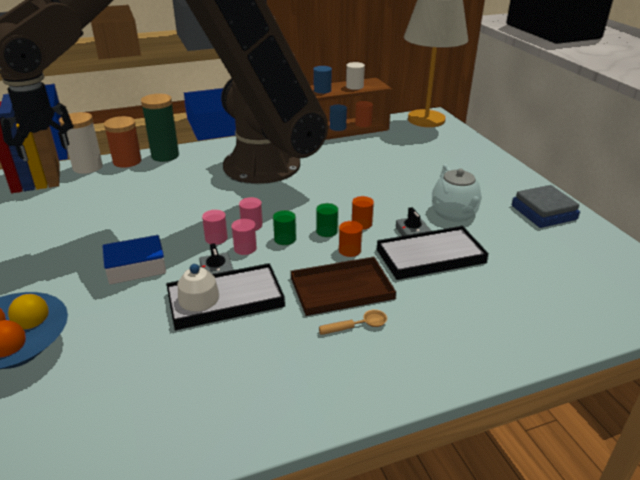

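View pics/top0.png

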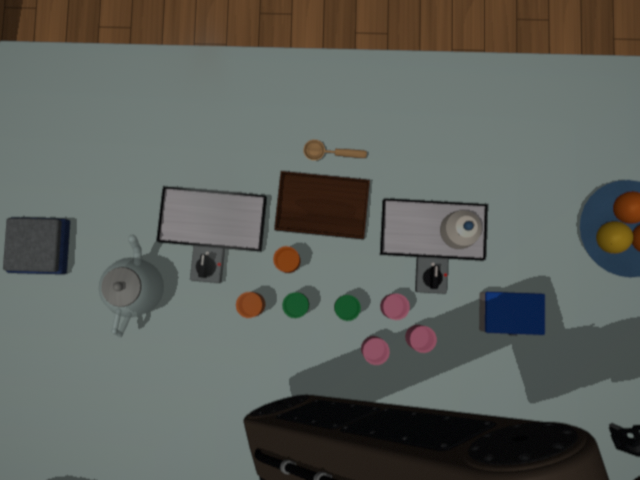

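View pics/wrist0.png

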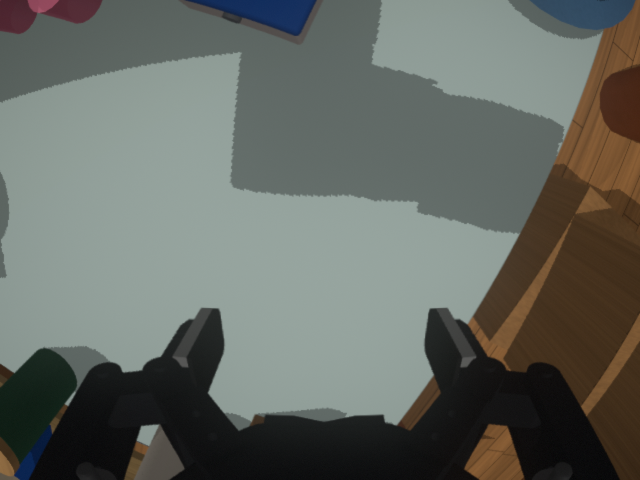

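The top view shows two amber glasses at (287,259) and (250,305), and two green at (296,305) and (347,307). The three pink look-alikes are at (396,306), (422,340) and (376,351). The dome at (462,228) is on the right warmer, so the left warmer at (213,219), with its knob at (206,262), is the free one. Next I'll measure positions.

```bash
cat > h.py <<'E'
from bench import readout, vision, order, env
import cv2,numpy as np
from scipy.spatial.transform import Rotation as R
def cam(n):
    im=vision.get_image(n); im["R"]=cv2.Rodrigues(np.array(im["rvec"],float))[0]; im["t"]=np.array(im["tvec"],float).ravel(); return im
def rays(im,uv,fish=False):
    uv=np.atleast_2d(np.array(uv,float)); x=(uv[:,0]-im["cx"])/im["fx"]; y=(uv[:,1]-im["cy"])/im["fy"]
    if fish:
        r=np.hypot(x,y); s=np.where(r>1e-9,np.sin(r)/np.maximum(r,1e-9),1); d=np.c_[x*s,y*s,np.cos(r)]
    else: d=np.c_[x,y,np.ones(len(x))]
    return -im["R"].T@im["t"], d@im["R"]
def onplane(im,uv,z,fish=False):
    c,d=rays(im,uv,fish); return c+d*((z-c[2])/d[:,2])[:,None]
def cloud(im):
    v,u=np.mgrid[0:480,0:640]; c,d=rays(im,np.c_[u.ravel(),v.ravel()]); 
    return (c+d*im["range_z"].ravel()[:,None]).reshape(480,640,3)
def hsv(im): return cv2.cvtColor(im["pixels"],cv2.COLOR_RGB2HSV)
RNG={"amber":((5,150,80),(14,255,255)),"green":((55,120,40),(80,255,255)),"pink":((160,80,80),(179,255,255))}
def glasses(im,zlo=0.055,zhi=0.12):
    P=cloud(im);H=hsv(im);out=[]
    for k,(a,b) in RNG.items():
        m=cv2.inRange(H,a,b)
        m[(P[...,2]<zlo)|(P[...,2]>zhi)]=0
        n,l,s,c=cv2.connectedComponentsWithStats(m)
        for i in range(1,n):
            if s[i,4]<60: continue
            q=P[l==i]; ztop=np.percentile(q[:,2],70)
            cn,_=cv2.findContours((l==i).astype(np.uint8),cv2.RETR_EXTERNAL,cv2.CHAIN_APPROX_NONE)
            (cx,cy),r=cv2.minEnclosingCircle(cn[0])
            out.append((k,c[i].round(1),s[i,4],ztop.round(4),onplane(im,[c[i]],ztop)[0].round(4),q[q[:,2]>ztop-.006].mean(0).round(4),round(r,1)))
    return out
def tool():
    s=readout.state(); w,x,y,z=s["ee_rot"]; M=R.from_quat([x,y,z,w]).as_matrix(); return s,M
E
python3 - <<'E'
from h import *
t=cam("top")
for g in glasses(t): print(*g)
P=cloud(t); H=hsv(t)
# plates: light, low saturation region at z~0.02; tray
for name,(u0,u1,v0,v1),z in [("wL",(150,272,180,255),.03),("wR",(375,492,192,266),.03),("tray",(270,375,165,245),.022)]:
    V=H[...,2].copy(); print(name,P[(v0+v1)//2,(u0+u1)//2])
    m=np.zeros((480,640),np.uint8)
    sub=(V<70)
    m[v0:v1,u0:u1]=sub[v0:v1,u0:u1]
    n,l,s,c=cv2.connectedComponentsWithStats(m)
    i=1+np.argmax(s[1:,4]); q=np.argwhere(l==i)[:,::-1]
    W=onplane(t,q,z)[:,:2]
    (cx,cy),(w,h),a=cv2.minAreaRect((W*1000).astype(np.float32)); print(cx,cy,w,h,a)
# knob
for (u0,u1,v0,v1) in [(185,228,243,285),(412,452,255,295)]:
    q=P[v0:v1,u0:u1].reshape(-1,3); k=q[q[:,2]>.045]; print(len(k),k.mean(0),k[:,2].max(), cv2.minAreaRect((k[:,:2]*1000).astype(np.float32)))
E
```

```text
amber [629.8 207.5] 540 0.0997 [ 0.659  -0.6609  0.0997] [ 0.6648 -0.6675  0.1003] 15.2
amber [286.2 258.9] 498 0.0714 [0.5303 0.0791 0.0714] [0.5306 0.0795 0.0704] 12.8
amber [249.1 304.4] 504 0.0714 [0.4285 0.157  0.0714] [0.4285 0.1571 0.0703] 12.9
green [295.3 304.7] 499 0.0714 [0.4306 0.0559 0.0714] [0.4306 0.056  0.0704] 12.9
green [347.1 307.1] 495 0.0714 [ 0.4283 -0.0573  0.0714] [ 0.4284 -0.0573  0.0705] 12.7
pink [395.5 306. ] 534 0.0715 [ 0.4335 -0.1628  0.0715] [ 0.4334 -0.1633  0.0704] 13.3
pink [422.4 338.7] 559 0.0715 [ 0.3646 -0.2221  0.0715] [ 0.3646 -0.2227  0.0705] 13.7
pink [375.6 350.8] 558 0.0715 [ 0.3358 -0.121   0.0715] [ 0.3357 -0.1213  0.0704] 13.5
wL [0.62663825 0.26066449 0.01861771]
614.9194946289062 256.8160400390625 243.96661376953125 145.10287475585938 86.30826568603516
wR [ 0.61122962 -0.25269211  0.02470172]
601.3876953125 -252.51559448242188 241.90321350097656 151.22357177734375 88.20213317871094
tray [0.66440363 0.00418054 0.00183424]
662.272705078125 3.5631256103515625 209.6012725830078 140.81407165527344 85.67117309570312
195 [0.50866264 0.24771574 0.13199835] 1.202692830209123 ((495.9796447753906, 132.0630340576172), (285.8890380859375, 50.53140640258789), 82.90400695800781)
196 [ 0.49768589 -0.23566444  0.12602697] 1.202692830209123 ((490.2493896484375, -131.80775451660156), (51.512062072753906, 255.86102294921875), 5.088016033172607)
```

```bash
python3 - <<'E'
import cv2
a=cv2.imread("pics/top0.png")[180:340,140:460]; cv2.imwrite("pics/crop0.png",cv2.resize(a,None,fx=2.5,fy=2.5,interpolation=cv2.INTER_CUBIC))
E
```

```text
(no output)
```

View pics/crop0.png

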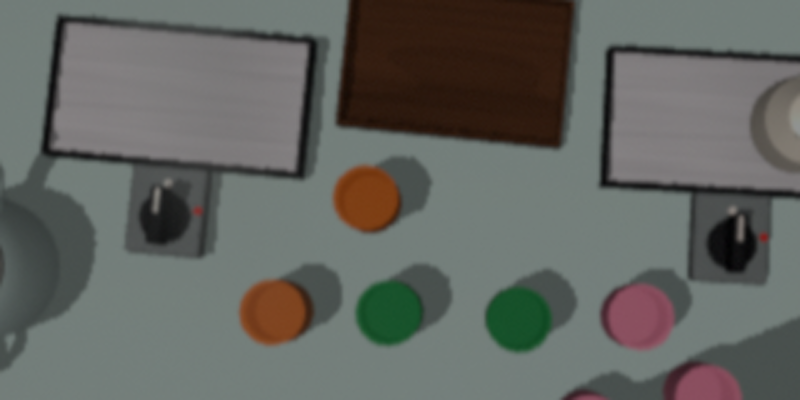

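Those positions fit: tops are at z≈0.07, the sizes match, and the left warmer measures about 240 by 130 mm outside with yaw ≈ -0.065. The crop confirms the colours: ambers at (367,198) and (275,312), greens at (390,312) and (518,318), and the pink glasses stay out of it. Next is a planner helper that works out the numbers for each move.

```bash
cat >> h.py <<'E'
def plan(*wps):
    """wps: (x,y,z,yawdeg of tool x). prints calls: slide, roll, rows"""
    s,M=tool(); p=s["eef_pos"].copy(); yaw=np.degrees(np.arctan2(M[1,0],M[0,0]))
    print("t %.1f pos %s yaw %.2f tilt %.4f width %.3f F %s"%(s["time_s"],p.round(4),yaw,M[2,2],s["width"],s["contact_force"].round(1)))
    for (x,y,z,w) in wps:
        T=np.array([x,y,z]); dw=(w-yaw+180)%360-180
        a=np.radians(yaw); 
        n=max(1,int(np.ceil(max(abs(dw)/45,1e-9)-1e-6)))
        while True:
            # n equal world steps
            ok=True;calls=[];cp=p.copy();cy=yaw
            for i in range(n):
                A=np.radians(cy); X=np.array([np.cos(A),np.sin(A),0]);Y=np.array([np.sin(A),-np.cos(A),0]);Z=np.array([0,0,-1.])
                d=(T-p)/n; sl=np.array([d@X,d@Y,d@Z])/.12
                if abs(sl).max()>1: ok=False;break
                calls.append((sl.round(3).tolist(),round(-dw/n/45,3),int(np.ceil(max(np.linalg.norm(d)/.0417,abs(dw/n)/7.16)))))
                cy+=dw/n
            if ok: break
            n+=1
        print("->",(x,y,z,w))
        for c in calls: print("   slide",c[0],"roll",c[1],"minrows",c[2])
        p=T;yaw=w
E
python3 -c "
from h import *
plan((.428,-.057,.14,90),(.428,-.057,.024,90))"
```

```text
t 0.2 pos [ 0.2444 -0.5751  0.2309] yaw 23.02 tilt -1.0000 width 0.999 F [0.3 0.1 0.3]
-> (0.428, -0.057, 0.14, 90)
   slide [0.619, -0.675, 0.152] roll -0.298 minrows 3
   slide [0.759, -0.513, 0.152] roll -0.298 minrows 3
   slide [0.857, -0.323, 0.152] roll -0.298 minrows 3
   slide [0.909, -0.116, 0.152] roll -0.298 minrows 3
   slide [0.911, 0.098, 0.152] roll -0.298 minrows 3
-> (0.428, -0.057, 0.024, 90)
   slide [0.0, 0.0, 0.967] roll 0.0 minrows 3
```

Request:
drive_tool:
  targets:
    - {"slide": [0.62, -0.68, 0.15], "roll": -0.3}
    - {"slide": [0.62, -0.68, 0.15], "roll": -0.3}
    - {"slide": [0.62, -0.68, 0.15], "roll": -0.3}
    - {"slide": [0.62, -0.68, 0.15], "roll": -0.3}
  hand: 1

```text
time_s: 0.53
eef_pos: [0.2819, -0.4663, 0.2126]
ee_rot: [-0.002, 0.949, 0.315, 0.0]
contact_force: [-0.4, -0.7, -0.0]
width: 0.997
```

Request:
drive_tool:
  targets:
    - {"slide": [0.76, -0.51, 0.15], "roll": -0.3}
    - {"slide": [0.76, -0.51, 0.15], "roll": -0.3}
    - {"slide": [0.76, -0.51, 0.15], "roll": -0.3}
    - {"slide": [0.76, -0.51, 0.15], "roll": -0.3}

```text
time_s: 0.87
eef_pos: [0.3184, -0.3635, 0.1947]
ee_rot: [-0.001, 0.906, 0.424, 0.0]
contact_force: [0.7, -0.8, 0.6]
width: 0.997
```

Request:
drive_tool:
  targets:
    - {"slide": [0.86, -0.32, 0.15], "roll": -0.3}
    - {"slide": [0.86, -0.32, 0.15], "roll": -0.3}
    - {"slide": [0.86, -0.32, 0.15], "roll": -0.3}
    - {"slide": [0.86, -0.32, 0.15], "roll": -0.3}

```text
time_s: 1.2
eef_pos: [0.3552, -0.2605, 0.1768]
ee_rot: [-0.001, 0.85, 0.527, -0.0]
contact_force: [-0.1, -0.9, 0.7]
width: 1.003
```

Request:
drive_tool:
  targets:
    - {"slide": [0.91, -0.12, 0.15], "roll": -0.3}
    - {"slide": [0.91, -0.12, 0.15], "roll": -0.3}
    - {"slide": [0.91, -0.12, 0.15], "roll": -0.3}
    - {"slide": [0.91, -0.12, 0.15], "roll": -0.3}

```text
time_s: 1.53
eef_pos: [0.3912, -0.157, 0.1588]
ee_rot: [-0.001, 0.782, 0.624, -0.0]
contact_force: [-0.4, -1.0, 0.1]
width: 1.001
```

```bash
python3 -c "
from h import *
plan((.428,-.057,.14,90),(.428,-.057,.024,90))
t=cam('top'); cv2.imwrite('pics/top1.png',t['pixels'][:,:,::-1])
for g in glasses(t): print(*g)"
```

```text
t 1.5 pos [ 0.3912 -0.157   0.1588] yaw 77.17 tilt -1.0000 width 1.001 F [-0.4 -1.   0.1]
-> (0.428, -0.057, 0.14, 90)
   slide [0.88, 0.114, 0.157] roll -0.285 minrows 3
-> (0.428, -0.057, 0.024, 90)
   slide [0.0, 0.0, 0.967] roll 0.0 minrows 3
amber [629.3 207.5] 585 0.0984 [ 0.6592 -0.6604  0.0984] [ 0.6649 -0.6671  0.0994] 15.6
amber [637.6 238.8] 65 0.0829 [ 0.5936 -0.6862  0.0829] [ 0.5959 -0.6873  0.0818] 9.0
amber [286.2 258.9] 498 0.0714 [0.5303 0.0792 0.0714] [0.5306 0.0796 0.0703] 12.7
amber [249.2 304.4] 506 0.0713 [0.4286 0.1568 0.0713] [0.4286 0.1575 0.0704] 13.0
green [295.3 304.6] 499 0.0714 [0.4307 0.056  0.0714] [0.4307 0.0562 0.0704] 12.9
green [347.2 307.2] 500 0.0716 [ 0.4281 -0.0574  0.0716] [ 0.428  -0.0575  0.0705] 12.8
pink [388.6 300.9] 139 0.0711 [ 0.4442 -0.1475  0.0711] [ 0.4441 -0.148   0.0701] 11.4
pink [366.5 346.3] 93 0.0713 [ 0.3449 -0.1012  0.0713] [ 0.3446 -0.1018  0.0702] 9.8
```

Request:
drive_tool:
  targets:
    - {"slide": [0.88, 0.11, 0.16], "roll": -0.285}
    - {"slide": [0.88, 0.11, 0.16], "roll": -0.285}
    - {"slide": [0.88, 0.11, 0.16], "roll": -0.285}
    - {"slide": [0.88, 0.11, 0.16], "roll": -0.285}
    - {"slide": [0.88, 0.11, 0.16], "roll": -0.285}
    - {"slide": [0.88, 0.11, 0.16], "roll": -0.285}

```text
time_s: 2.08
eef_pos: [0.4275, -0.061, 0.1403]
ee_rot: [0.0, 0.708, 0.706, 0.0]
contact_force: [-0.5, -0.3, -0.1]
width: 1.001
```

```bash
python3 -c "
from h import *
plan((.428,-.0575,.024,90))
t=cam('wrist'); cv2.imwrite('pics/w1.png',t['pixels'][:,:,::-1])"
```

```text
t 2.1 pos [ 0.4275 -0.061   0.1403] yaw 89.78 tilt -1.0000 width 1.001 F [-0.5 -0.3 -0.1]
-> (0.428, -0.0575, 0.024, 90)
   slide [0.029, 0.004, 0.969] roll -0.005 minrows 3
```

View pics/w1.png

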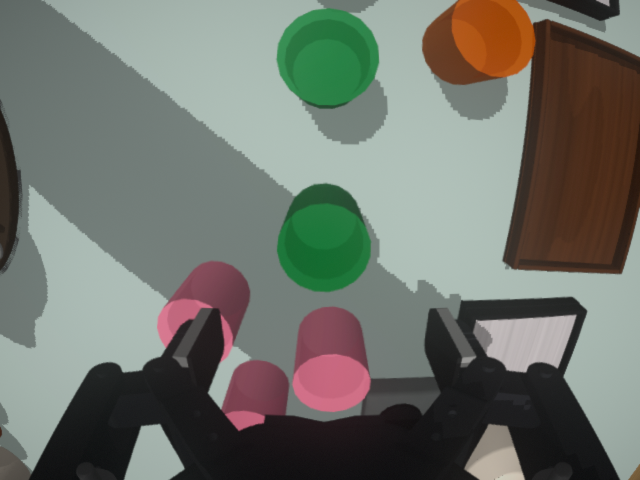

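```bash
python3 -c "
from h import *
t=cam('wrist'); s,M=tool()
print('cam',(-t['R'].T@t['t']).round(3),'axis',t['R'][2].round(3))
print(onplane(t,[[323,247],[332,383],[328,60]],.07,True).round(4))
for p in [s['eef_pos'],[.428,-.0575,.035],[.428,-.0575,.07]]:
    q=t['R']@np.array(p)+t['t']; th=np.arctan2(np.hypot(*q[:2]),q[2]); print((q[:2]/np.hypot(*q[:2])*th*t['fx']+[t['cx'],t['cy']]).round(1))
"
```

```text
cam [0.427 0.021 0.284] axis [-0.    -0.319 -0.948]
[[ 0.4268 -0.0559  0.07  ]
 [ 0.4327 -0.1632  0.07  ]
 [ 0.4302  0.055   0.07  ]]
[324.  311.8]
[324.8 232.3]
[325.1 249.4]
```

Wrist and top views agree that the green glass at wrist pixel (323,247) is at (0.427,-0.057). The pink glasses are behind it, at (332,383) and further away. Now descending onto it.

Request:
drive_tool:
  targets:
    - {"slide": [0.03, 0.0, 0.3], "roll": 0}
    - {"slide": [0.03, 0.0, 0.6], "roll": 0}
    - {"slide": [0.03, 0.0, 0.9], "roll": 0}
    - {"slide": [0.03, 0.0, 0.97], "roll": 0}
    - {"slide": [0.03, 0.0, 0.97], "roll": 0}
    - {"slide": [0.03, 0.0, 0.97], "roll": 0}

```text
time_s: 2.68
eef_pos: [0.4273, -0.0568, 0.0244]
ee_rot: [-0.0, 0.708, 0.706, -0.0]
contact_force: [-0.2, -0.2, 1.1]
width: 1.0
```

Request:
drive_tool:
  targets:
    - {"slide": [0, 0, 0], "roll": 0}
    - {"slide": [0, 0, 0], "roll": 0}
    - {"slide": [0, 0, 0], "roll": 0}
    - {"slide": [0, 0, 0], "roll": 0}
    - {"slide": [0, 0, 0], "roll": 0}
    - {"slide": [0, 0, 0], "roll": 0}
    - {"slide": [0, 0, 0], "roll": 0}
    - {"slide": [0, 0, 0], "roll": 0}
    - {"slide": [0, 0, 0], "roll": 0}
    - {"slide": [0, 0, 0], "roll": 0}
  hand: -1

```text
time_s: 3.52
eef_pos: [0.4279, -0.0564, 0.0255]
ee_rot: [0.001, 0.708, 0.706, 0.001]
contact_force: [-0.9, -2.4, 16.1]
width: 0.667
```

```bash
python3 -c "
from h import *
print(readout.state()['moment'])
plan((.428,-.0575,.14,90),(.662,-.046,.14,86))"
```

```text
[-0.25858793  0.56750508 -0.0770073 ]
t 3.5 pos [ 0.4279 -0.0564  0.0255] yaw 89.85 tilt -1.0000 width 0.667 F [-0.9 -2.4 16.1]
-> (0.428, -0.0575, 0.14, 90)
   slide [-0.009, 0.001, -0.954] roll -0.003 minrows 3
-> (0.662, -0.046, 0.14, 86)
   slide [0.048, 0.975, 0.0] roll 0.044 minrows 3
   slide [0.082, 0.973, 0.0] roll 0.044 minrows 3
```

Request:
drive_tool:
  targets:
    - {"slide": [0, 0, -0.2], "roll": 0}
    - {"slide": [0, 0, -0.5], "roll": 0}
    - {"slide": [0, 0, -0.8], "roll": 0}
    - {"slide": [0, 0, -0.95], "roll": 0}
    - {"slide": [0, 0, -0.95], "roll": 0}
    - {"slide": [0, 0, -0.95], "roll": 0}

```text
time_s: 4.02
eef_pos: [0.4274, -0.0561, 0.139]
ee_rot: [0.002, 0.708, 0.706, 0.001]
contact_force: [-0.4, -0.6, -2.0]
width: 0.668
```

Request:
drive_tool:
  targets:
    - {"slide": [0.05, 0.2, 0], "roll": 0.044}
    - {"slide": [0.05, 0.5, 0], "roll": 0.044}
    - {"slide": [0.05, 0.8, 0], "roll": 0.044}
    - {"slide": [0.05, 0.96, 0], "roll": 0.044}
    - {"slide": [0.05, 0.96, 0], "roll": 0.044}

```text
time_s: 4.43
eef_pos: [0.5453, -0.0505, 0.136]
ee_rot: [0.0, 0.72, 0.694, 0.0]
contact_force: [-0.2, -0.2, -1.5]
width: 0.665
```

Request:
drive_tool:
  targets:
    - {"slide": [0.08, 0.2, 0], "roll": 0.044}
    - {"slide": [0.08, 0.5, 0], "roll": 0.044}
    - {"slide": [0.08, 0.8, 0], "roll": 0.044}
    - {"slide": [0.08, 0.95, 0], "roll": 0.044}
    - {"slide": [0.08, 0.95, 0], "roll": 0.044}
    - {"slide": [0.08, 0.95, 0], "roll": 0.044}
    - {"slide": [0.08, 0.95, 0], "roll": 0.044}

```text
time_s: 5.02
eef_pos: [0.6551, -0.045, 0.1363]
ee_rot: [-0.001, 0.732, 0.681, -0.001]
contact_force: [-0.3, -0.0, -0.9]
width: 0.667
```

```bash
python3 -c "
from h import *
plan((.658,-.046,.033,86))
t=cam('wrist'); cv2.imwrite('pics/w2.png',t['pixels'][:,:,::-1])
t=cam('scene'); cv2.imwrite('pics/s2.png',cv2.resize(t['pixels'][150:350,140:500,::-1],None,fx=2,fy=2))"
```

```text
t 5.0 pos [ 0.6551 -0.045   0.1363] yaw 85.88 tilt -1.0000 width 0.667 F [-0.3 -0.  -0.9]
-> (0.658, -0.046, 0.033, 86)
   slide [-0.007, 0.025, 0.861] roll -0.003 minrows 3
```

View pics/w2.png

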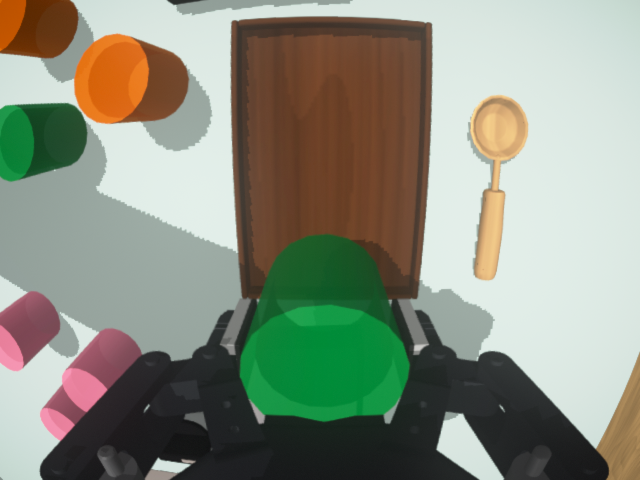

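View pics/s2.png

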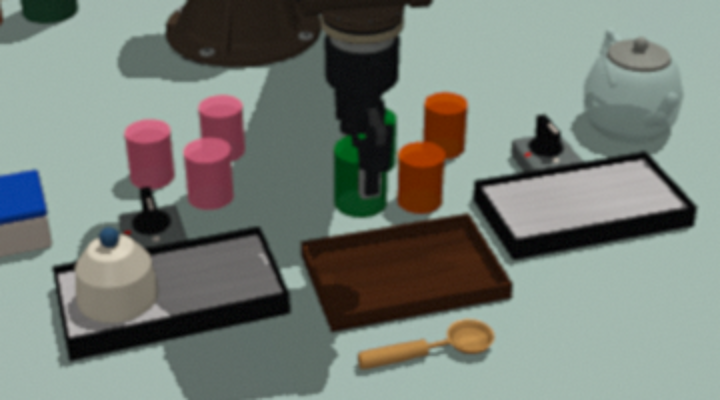

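Request:
drive_tool:
  targets:
    - {"slide": [0, 0.025, 0.25], "roll": 0}
    - {"slide": [0, 0.025, 0.5], "roll": 0}
    - {"slide": [0, 0.025, 0.7], "roll": 0}
    - {"slide": [0, 0.025, 0.8], "roll": 0}
    - {"slide": [0, 0.025, 0.85], "roll": 0}
    - {"slide": [0, 0.025, 0.87], "roll": 0}
    - {"slide": [0, 0.025, 0.87], "roll": 0}
    - {"slide": [0, 0.025, 0.87], "roll": 0}

```text
time_s: 5.78
eef_pos: [0.6602, -0.0454, 0.0346]
ee_rot: [0.001, 0.732, 0.681, 0.001]
contact_force: [0.8, 0.2, -1.2]
width: 0.667
```

Request:
drive_tool:
  targets:
    - {"slide": [0, 0, 0.02], "roll": 0}
    - {"slide": [0, 0, 0.03], "roll": 0}
    - {"slide": [0, 0, 0.03], "roll": 0}
    - {"slide": [0, 0, 0.03], "roll": 0}

```text
time_s: 6.12
eef_pos: [0.66, -0.0453, 0.0306]
ee_rot: [0.001, 0.732, 0.681, 0.0]
contact_force: [-1.1, 0.3, 6.4]
width: 0.665
```

Request:
drive_tool:
  targets:
    - {"slide": [0, 0, 0], "roll": 0}
    - {"slide": [0, 0, 0], "roll": 0}
    - {"slide": [0, 0, 0], "roll": 0}
    - {"slide": [0, 0, 0], "roll": 0}
    - {"slide": [0, 0, 0], "roll": 0}
    - {"slide": [0, 0, 0], "roll": 0}
  hand: 0.8

```text
time_s: 6.62
eef_pos: [0.6596, -0.0453, 0.0296]
ee_rot: [-0.0, 0.732, 0.681, -0.0]
contact_force: [-0.4, -0.2, 0.4]
width: 0.903
```

Request:
drive_tool:
  targets:
    - {"slide": [0, 0, -0.2], "roll": 0}
    - {"slide": [0, 0, -0.5], "roll": 0}
    - {"slide": [0, 0, -0.9], "roll": 0}
    - {"slide": [0, 0, -0.9], "roll": 0}
    - {"slide": [0, 0, -0.9], "roll": 0}

```text
time_s: 7.03
eef_pos: [0.6609, -0.0455, 0.141]
ee_rot: [0.002, 0.732, 0.681, 0.002]
contact_force: [0.2, -0.7, -0.7]
width: 0.898
```

```bash
python3 -c "
from h import *
t=cam('top')
for g in glasses(t): print(*g)
cv2.imwrite('pics/top3.png',t['pixels'][:,:,::-1])
plan((.4307,.056,.15,90),(.4307,.056,.0255,90))
"
```

```text
amber [628.1 207.3] 667 0.0978 [ 0.6596 -0.6581  0.0978] [ 0.6645 -0.6667  0.0992] 16.3
amber [636.7 238.4] 121 0.0807 [ 0.5947 -0.6856  0.0807] [ 0.5989 -0.6874  0.0804] 11.5
amber [278.2 256.5] 123 0.0714 [0.535  0.0969 0.0714] [0.5353 0.0968 0.0704] 10.6
amber [249.2 304.4] 514 0.0714 [0.4285 0.1567 0.0714] [0.4284 0.1574 0.0704] 13.1
pink [395.5 306. ] 529 0.0714 [ 0.4336 -0.1627  0.0714] [ 0.4337 -0.1632  0.0704] 13.2
pink [422.1 338.3] 556 0.0714 [ 0.3653 -0.2214  0.0714] [ 0.3649 -0.2225  0.0704] 13.7
pink [381.2 342.6] 65 0.0707 [ 0.3537 -0.1329  0.0707] [ 0.3536 -0.133   0.0699] 6.7
t 7.1 pos [ 0.6599 -0.0453  0.1386] yaw 85.88 tilt -1.0000 width 0.900 F [-0.1 -0.6 -0.7]
-> (0.4307, 0.056, 0.15, 90)
   slide [0.353, -0.983, -0.048] roll -0.046 minrows 4
   slide [0.388, -0.969, -0.048] roll -0.046 minrows 4
-> (0.4307, 0.056, 0.0255, 90)
   slide [0.0, 0.0, 0.519] roll 0.0 minrows 2
   slide [0.0, 0.0, 0.519] roll 0.0 minrows 2
```

Request:
drive_tool:
  targets:
    - {"slide": [0.35, -0.98, -0.05], "roll": -0.046}
    - {"slide": [0.35, -0.98, -0.05], "roll": -0.046}
    - {"slide": [0.35, -0.98, -0.05], "roll": -0.046}
    - {"slide": [0.35, -0.98, -0.05], "roll": -0.046}
    - {"slide": [0.35, -0.98, -0.05], "roll": -0.046}

```text
time_s: 7.5
eef_pos: [0.5435, 0.0058, 0.1426]
ee_rot: [-0.001, 0.719, 0.695, -0.001]
contact_force: [-0.7, -0.0, 0.6]
width: 0.905
```

Request:
drive_tool:
  targets:
    - {"slide": [0.39, -0.97, 0], "roll": -0.046}
    - {"slide": [0.39, -0.97, 0], "roll": -0.046}
    - {"slide": [0.39, -0.97, 0], "roll": -0.046}
    - {"slide": [0.39, -0.97, 0], "roll": -0.046}
    - {"slide": [0.39, -0.97, 0], "roll": -0.046}
    - {"slide": [0.39, -0.97, 0], "roll": -0.046}
  hand: 1

```text
time_s: 8.0
eef_pos: [0.4322, 0.0557, 0.1433]
ee_rot: [0.0, 0.707, 0.707, 0.0]
contact_force: [0.9, 0.4, -0.1]
width: 1.0
```

```bash
python3 -c "
from h import *
plan((.4307,.056,.0255,90))
t=cam('wrist'); cv2.imwrite('pics/w4.png',t['pixels'][:,:,::-1])
for p in [[.4307,.056,.07],[.53,.079,.07]]:
    q=t['R']@np.array(p)+t['t']; th=np.arctan2(np.hypot(*q[:2]),q[2]); print((q[:2]/np.hypot(*q[:2])*th*t['fx']+[t['cx'],t['cy']]).round(1))
t=cam('scene'); cv2.imwrite('pics/s4.png',cv2.resize(t['pixels'][150:350,140:500,::-1],None,fx=2,fy=2))
"
```

```text
t 8.0 pos [0.4322 0.0557 0.1433] yaw 90.03 tilt -1.0000 width 1.000 F [ 0.9  0.4 -0.1]
-> (0.4307, 0.056, 0.0255, 90)
   slide [0.002, -0.012, 0.982] roll 0.001 minrows 3
[321.6 252.8]
[476.6 218.3]
```

View pics/w4.png

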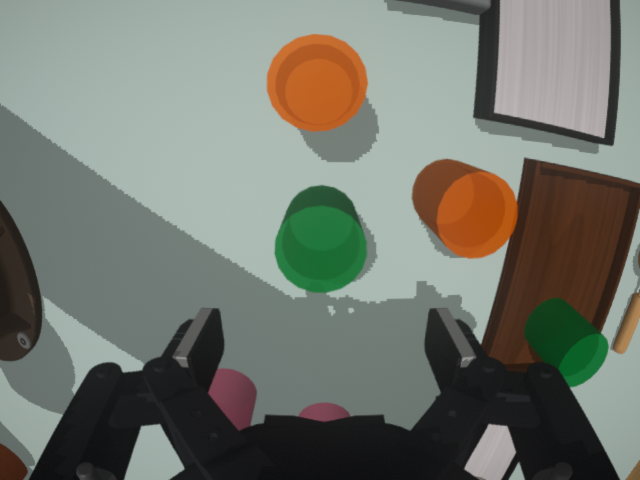

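View pics/s4.png

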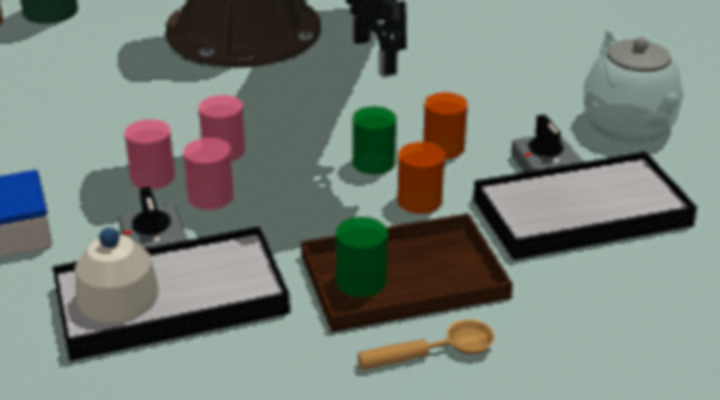

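The first green glass is standing flat in the tray, and the second is at its predicted place in the wrist view (321,250).

Request:
drive_tool:
  targets:
    - {"slide": [0, -0.015, 0.3], "roll": 0}
    - {"slide": [0, -0.015, 0.6], "roll": 0}
    - {"slide": [0, -0.015, 0.9], "roll": 0}
    - {"slide": [0, -0.015, 0.98], "roll": 0}
    - {"slide": [0, -0.015, 0.98], "roll": 0}
    - {"slide": [0, -0.015, 0.98], "roll": 0}

```text
time_s: 8.6
eef_pos: [0.4295, 0.0556, 0.0254]
ee_rot: [-0.0, 0.707, 0.707, -0.001]
contact_force: [-0.3, -0.7, 1.2]
width: 1.001
```

Request:
drive_tool:
  targets:
    - {"slide": [0, 0, 0], "roll": 0}
    - {"slide": [0, 0, 0], "roll": 0}
    - {"slide": [0, 0, 0], "roll": 0}
    - {"slide": [0, 0, 0], "roll": 0}
    - {"slide": [0, 0, 0], "roll": 0}
    - {"slide": [0, 0, 0], "roll": 0}
    - {"slide": [0, 0, 0], "roll": 0}
    - {"slide": [0, 0, 0], "roll": 0}
    - {"slide": [0, 0, 0], "roll": 0}
    - {"slide": [0, 0, 0], "roll": 0}
  hand: -1

```text
time_s: 9.43
eef_pos: [0.4297, 0.0559, 0.0274]
ee_rot: [0.001, 0.707, 0.707, 0.001]
contact_force: [0.9, -1.5, 6.7]
width: 0.669
```

Request:
drive_tool:
  targets:
    - {"slide": [0, 0, -0.2], "roll": 0}
    - {"slide": [0, 0, -0.5], "roll": 0}
    - {"slide": [0, 0, -0.8], "roll": 0}
    - {"slide": [0, 0, -1], "roll": 0}
    - {"slide": [0, 0, -1], "roll": 0}
    - {"slide": [0, 0, -1], "roll": 0}

```text
time_s: 9.93
eef_pos: [0.4294, 0.056, 0.1478]
ee_rot: [0.002, 0.707, 0.707, 0.002]
contact_force: [-1.0, -1.6, -1.5]
width: 0.668
```

```bash
python3 -c "
from h import *
plan((.666,.054,.145,86),(.666,.054,.032,86))
"
```

```text
t 9.9 pos [0.4294 0.056  0.1478] yaw 90.03 tilt -1.0000 width 0.668 F [-1.  -1.6 -1.5]
-> (0.666, 0.054, 0.145, 86)
   slide [-0.009, 0.986, 0.011] roll 0.045 minrows 3
   slide [0.026, 0.986, 0.011] roll 0.045 minrows 3
-> (0.666, 0.054, 0.032, 86)
   slide [0.0, 0.0, 0.942] roll 0.0 minrows 3
```

Request:
drive_tool:
  targets:
    - {"slide": [0, 0.2, 0], "roll": 0.045}
    - {"slide": [0, 0.5, 0], "roll": 0.045}
    - {"slide": [0, 0.8, 0], "roll": 0.045}
    - {"slide": [0, 0.98, 0], "roll": 0.045}
    - {"slide": [0, 0.98, 0], "roll": 0.045}

```text
time_s: 10.35
eef_pos: [0.5498, 0.0558, 0.1446]
ee_rot: [0.0, 0.719, 0.695, 0.0]
contact_force: [-1.0, 0.0, -1.6]
width: 0.665
```

Request:
drive_tool:
  targets:
    - {"slide": [0.02, 0.2, 0], "roll": 0.045}
    - {"slide": [0.02, 0.5, 0], "roll": 0.045}
    - {"slide": [0.02, 0.8, 0], "roll": 0.045}
    - {"slide": [0.02, 0.97, 0], "roll": 0.045}
    - {"slide": [0.02, 0.97, 0], "roll": 0.045}
    - {"slide": [0.02, 0.97, 0], "roll": 0.045}
    - {"slide": [0.02, 0.97, 0], "roll": 0.045}

```text
time_s: 10.93
eef_pos: [0.6615, 0.0544, 0.1447]
ee_rot: [-0.001, 0.731, 0.682, -0.001]
contact_force: [-0.1, 0.1, -1.7]
width: 0.666
```

```bash
python3 -c "
from h import *
plan((.666,.054,.036,86))
t=cam('wrist'); cv2.imwrite('pics/w5.png',t['pixels'][:,:,::-1])
"
```

```text
t 10.9 pos [0.6615 0.0544 0.1447] yaw 85.98 tilt -1.0000 width 0.666 F [-0.1  0.1 -1.7]
-> (0.666, 0.054, 0.036, 86)
   slide [-0.001, 0.038, 0.906] roll -0.0 minrows 3
```

View pics/w5.png

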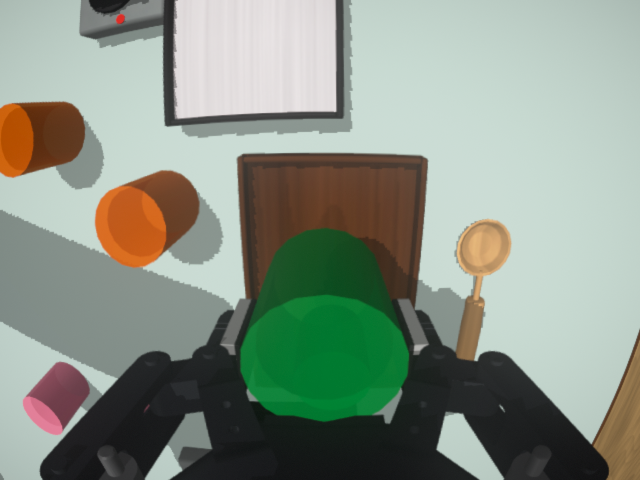

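Request:
drive_tool:
  targets:
    - {"slide": [0, 0.02, 0.25], "roll": 0}
    - {"slide": [0, 0.02, 0.5], "roll": 0}
    - {"slide": [0, 0.02, 0.7], "roll": 0}
    - {"slide": [0, 0.02, 0.82], "roll": 0}
    - {"slide": [0, 0.02, 0.89], "roll": 0}
    - {"slide": [0, 0.02, 0.92], "roll": 0}
    - {"slide": [0, 0.02, 0.93], "roll": 0}
    - {"slide": [0, 0.02, 0.93], "roll": 0}

```text
time_s: 11.65
eef_pos: [0.6655, 0.0542, 0.0353]
ee_rot: [0.0, 0.731, 0.682, 0.0]
contact_force: [0.1, -0.0, -1.4]
width: 0.665
```

Request:
drive_tool:
  targets:
    - {"slide": [0, 0, 0.015], "roll": 0}
    - {"slide": [0, 0, 0.025], "roll": 0}
    - {"slide": [0, 0, 0.025], "roll": 0}
    - {"slide": [0, 0, 0.025], "roll": 0}

```text
time_s: 11.98
eef_pos: [0.6657, 0.0542, 0.0325]
ee_rot: [0.001, 0.731, 0.682, 0.001]
contact_force: [-1.2, -0.3, 5.0]
width: 0.665
```

Request:
drive_tool:
  targets:
    - {"slide": [0, 0, 0], "roll": 0}
    - {"slide": [0, 0, 0], "roll": 0}
    - {"slide": [0, 0, 0], "roll": 0}
    - {"slide": [0, 0, 0], "roll": 0}
    - {"slide": [0, 0, 0], "roll": 0}
    - {"slide": [0, 0, 0], "roll": 0}
  hand: 0.8

```text
time_s: 12.48
eef_pos: [0.6653, 0.0541, 0.0314]
ee_rot: [0.0, 0.732, 0.682, -0.0]
contact_force: [-0.1, 0.4, -0.1]
width: 0.9
```

Request:
drive_tool:
  targets:
    - {"slide": [0, 0, -0.2], "roll": 0}
    - {"slide": [0, 0, -0.5], "roll": 0}
    - {"slide": [0, 0, -0.9], "roll": 0}
    - {"slide": [0, 0, -0.95], "roll": 0}
    - {"slide": [0, 0, -0.95], "roll": 0}

```text
time_s: 12.9
eef_pos: [0.6668, 0.0542, 0.1497]
ee_rot: [0.002, 0.731, 0.682, 0.002]
contact_force: [0.4, 0.3, 0.5]
width: 0.897
```

```bash
python3 -c "
from h import *
plan((.4285,.157,.15,90),(.4285,.157,.026,90))
"
```

```text
t 12.9 pos [0.6668 0.0542 0.1497] yaw 85.98 tilt -1.0000 width 0.897 F [0.4 0.3 0.5]
-> (0.4285, 0.157, 0.15, 90)
   slide [0.238, -0.68, -0.001] roll -0.03 minrows 3
   slide [0.254, -0.675, -0.001] roll -0.03 minrows 3
   slide [0.27, -0.669, -0.001] roll -0.03 minrows 3
-> (0.4285, 0.157, 0.026, 90)
   slide [0.0, 0.0, 0.517] roll 0.0 minrows 2
   slide [0.0, 0.0, 0.517] roll 0.0 minrows 2
```

```bash
python3 -c "
from h import *
plan((.5303,.0793,.146,88))
"
```

```text
t 12.9 pos [0.6668 0.0542 0.1497] yaw 85.98 tilt -1.0000 width 0.897 F [0.4 0.3 0.5]
-> (0.5303, 0.0793, 0.146, 88)
   slide [0.064, -0.575, 0.015] roll -0.022 minrows 2
   slide [0.075, -0.574, 0.015] roll -0.022 minrows 2
```

Request:
drive_tool:
  targets:
    - {"slide": [0.07, -0.57, 0.015], "roll": -0.022}
    - {"slide": [0.07, -0.57, 0.015], "roll": -0.022}
    - {"slide": [0.07, -0.57, 0.015], "roll": -0.022}
  hand: 1

```text
time_s: 13.15
eef_pos: [0.5927, 0.0682, 0.1423]
ee_rot: [-0.002, 0.725, 0.688, -0.002]
contact_force: [1.6, 0.3, 0.5]
width: 0.996
```

Request:
drive_tool:
  targets:
    - {"slide": [0.07, -0.57, 0.015], "roll": -0.022}
    - {"slide": [0.07, -0.57, 0.015], "roll": -0.022}
    - {"slide": [0.07, -0.57, 0.015], "roll": -0.022}
    - {"slide": [0.07, -0.57, 0.015], "roll": -0.022}
    - {"slide": [0.07, -0.57, 0.015], "roll": -0.022}

```text
time_s: 13.57
eef_pos: [0.5304, 0.0793, 0.1415]
ee_rot: [0.0, 0.72, 0.694, 0.0]
contact_force: [0.1, -0.2, 0.6]
width: 1.004
```

```bash
python3 -c "
from h import *
plan((.5303,.0793,.0265,88))
t=cam('wrist'); cv2.imwrite('pics/w6.png',t['pixels'][:,:,::-1])
for p in [[.5303,.0793,.07],[.4285,.157,.07]]:
    q=t['R']@np.array(p)+t['t']; th=np.arctan2(np.hypot(*q[:2]),q[2]); print((q[:2]/np.hypot(*q[:2])*th*t['fx']+[t['cx'],t['cy']]).round(1))
t=cam('scene'); cv2.imwrite('pics/s6.png',cv2.resize(t['pixels'][150:350,140:500,::-1],None,fx=2,fy=2))
"
```

```text
t 13.6 pos [0.5304 0.0793 0.1415] yaw 87.95 tilt -1.0000 width 1.004 F [ 0.1 -0.2  0.6]
-> (0.5303, 0.0793, 0.0265, 88)
   slide [0.0, -0.001, 0.958] roll -0.001 minrows 3
[323.9 254.4]
[153.5 140.4]
```

View pics/w6.png

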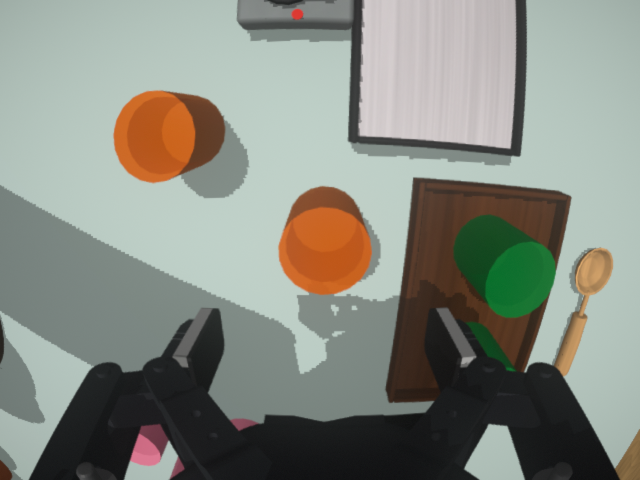

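View pics/s6.png

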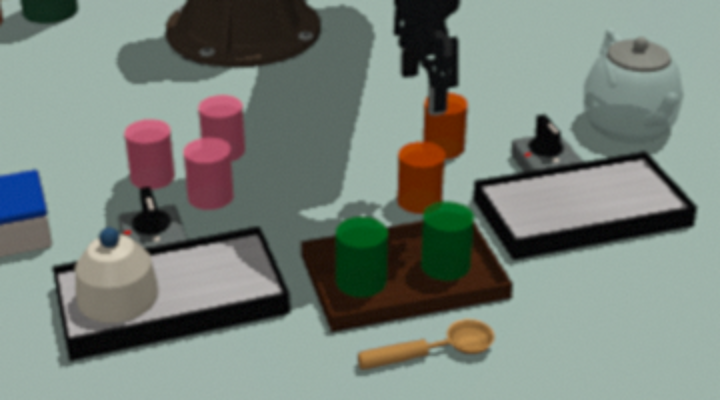

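Both greens are flat in the tray, and the amber glass sits centred at wrist (324,253) as predicted. Picking it up.

Request:
drive_tool:
  targets:
    - {"slide": [0, 0, 0.3], "roll": 0}
    - {"slide": [0, 0, 0.6], "roll": 0}
    - {"slide": [0, 0, 0.9], "roll": 0}
    - {"slide": [0, 0, 0.95], "roll": 0}
    - {"slide": [0, 0, 0.95], "roll": 0}
    - {"slide": [0, 0, 0.95], "roll": 0}

```text
time_s: 14.17
eef_pos: [0.5305, 0.0793, 0.0285]
ee_rot: [0.0, 0.72, 0.694, 0.0]
contact_force: [-0.0, 0.1, 0.5]
width: 0.998
```

Request:
drive_tool:
  targets:
    - {"slide": [0, 0, 0], "roll": 0}
    - {"slide": [0, 0, 0], "roll": 0}
    - {"slide": [0, 0, 0], "roll": 0}
    - {"slide": [0, 0, 0], "roll": 0}
    - {"slide": [0, 0, 0], "roll": 0}
    - {"slide": [0, 0, 0], "roll": 0}
    - {"slide": [0, 0, 0], "roll": 0}
    - {"slide": [0, 0, 0], "roll": 0}
    - {"slide": [0, 0, 0], "roll": 0}
    - {"slide": [0, 0, 0], "roll": 0}
  hand: -1

```text
time_s: 15.0
eef_pos: [0.5307, 0.0794, 0.0299]
ee_rot: [0.001, 0.72, 0.694, 0.001]
contact_force: [-1.6, 0.4, 11.5]
width: 0.663
```

Request:
drive_tool:
  targets:
    - {"slide": [0, 0, -0.2], "roll": 0}
    - {"slide": [0, 0, -0.5], "roll": 0}
    - {"slide": [0, 0, -0.8], "roll": 0}
    - {"slide": [0, 0, -1], "roll": 0}
    - {"slide": [0, 0, -1], "roll": 0}
    - {"slide": [0, 0, -1], "roll": 0}

```text
time_s: 15.5
eef_pos: [0.5302, 0.0794, 0.1498]
ee_rot: [0.001, 0.72, 0.694, 0.001]
contact_force: [0.1, 0.3, -1.9]
width: 0.669
```

```bash
python3 -c "
from h import *
# warmer refine: plate silver mask at z .02
t=cam('top');H=hsv(t)
m=((H[...,2]>110)&(H[...,1]<40)).astype(np.uint8); m[:180]=0;m[258:]=0;m[:,:150]=0;m[:,275:]=0
m=cv2.inRange(H,(0,0,100),(179,255,255))&m
n,l,s,c=cv2.connectedComponentsWithStats(m)
for i in range(1,n):
  if s[i,4]>500:
    q=np.argwhere(l==i)[:,::-1]; print(s[i],cv2.minAreaRect((onplane(t,q,.02)[:,:2]*1000).astype(np.float32)))
c0=np.array([.6135,.2565]);a=np.radians(-3.7);print(c0-.112*np.array([np.cos(a),np.sin(a)]))
# red dot
r=cv2.inRange(H,(0,120,90),(6,255,255))|cv2.inRange(H,(172,120,90),(179,255,255)); q=np.argwhere(r[245:285,190:230]>0)[:,::-1]+[190,245]
print(len(q), onplane(t,[q.mean(0)],.027) if len(q) else '')
plan((.610,.207,.148,86.3),(.617,.306,.148,86.3))
"
```

```text
[ 150  180  125   72 1895] ((634.4998168945312, 257.67529296875), (166.2070770263672, 289.1020812988281), 3.082868814468384)
[ 161  189  102   56 3871] ((623.5812377929688, 258.8127746582031), (225.79209899902344, 119.45790100097656), 86.03713989257812)
[0.50173345 0.26372762]
1 [[0.51750397 0.23797564 0.027     ]]
t 15.6 pos [0.5296 0.0794 0.1484] yaw 87.96 tilt -1.0000 width 0.664 F [ 0.6  0.4 -1.7]
-> (0.61, 0.207, 0.148, 86.3)
   slide [0.543, 0.316, 0.002] roll 0.018 minrows 2
   slide [0.548, 0.308, 0.002] roll 0.018 minrows 2
-> (0.617, 0.306, 0.148, 86.3)
   slide [0.827, 0.005, 0.0] roll -0.0 minrows 3
```

```bash
python3 -c "
from h import *
plan((.626,.308,.148,86))
"
```

```text
t 15.6 pos [0.5296 0.0794 0.1484] yaw 87.96 tilt -1.0000 width 0.664 F [ 0.6  0.4 -1.7]
-> (0.626, 0.308, 0.148, 86)
   slide [0.966, 0.368, 0.002] roll 0.022 minrows 3
   slide [0.973, 0.351, 0.002] roll 0.022 minrows 3
```

Request:
drive_tool:
  targets:
    - {"slide": [0.2, 0.07, 0], "roll": 0.022}
    - {"slide": [0.45, 0.17, 0], "roll": 0.022}
    - {"slide": [0.7, 0.27, 0], "roll": 0.022}
    - {"slide": [0.97, 0.37, 0], "roll": 0.022}
    - {"slide": [0.97, 0.37, 0], "roll": 0.022}

```text
time_s: 15.97
eef_pos: [0.5794, 0.1983, 0.1462]
ee_rot: [-0.0, 0.725, 0.689, 0.0]
contact_force: [-0.7, -0.6, -2.1]
width: 0.659
```

Request:
drive_tool:
  targets:
    - {"slide": [0.2, 0.07, 0], "roll": 0.022}
    - {"slide": [0.45, 0.17, 0], "roll": 0.022}
    - {"slide": [0.7, 0.26, 0], "roll": 0.022}
    - {"slide": [0.9, 0.34, 0], "roll": 0.022}
    - {"slide": [0.97, 0.35, 0], "roll": 0.022}
    - {"slide": [0.97, 0.35, 0], "roll": 0.022}
    - {"slide": [0.97, 0.35, 0], "roll": 0.022}

```text
time_s: 16.55
eef_pos: [0.6256, 0.3075, 0.1463]
ee_rot: [-0.0, 0.731, 0.682, -0.001]
contact_force: [0.2, -0.3, -1.2]
width: 0.669
```

```bash
python3 -c "
from h import *
plan((.626,.308,.056,86))
t=cam('wrist'); cv2.imwrite('pics/w7.png',t['pixels'][:,:,::-1])
t=cam('scene'); cv2.imwrite('pics/s7.png',cv2.resize(t['pixels'][150:350,140:500,::-1],None,fx=2,fy=2))
"
```

```text
t 16.6 pos [0.6256 0.3075 0.1463] yaw 86.01 tilt -1.0000 width 0.669 F [ 0.2 -0.3 -1.2]
-> (0.626, 0.308, 0.056, 86)
   slide [0.004, 0.003, 0.753] roll 0.0 minrows 3
```

View pics/w7.png

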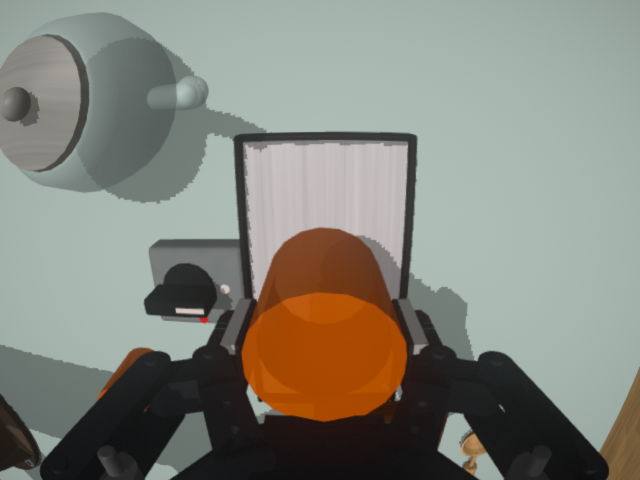

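View pics/s7.png

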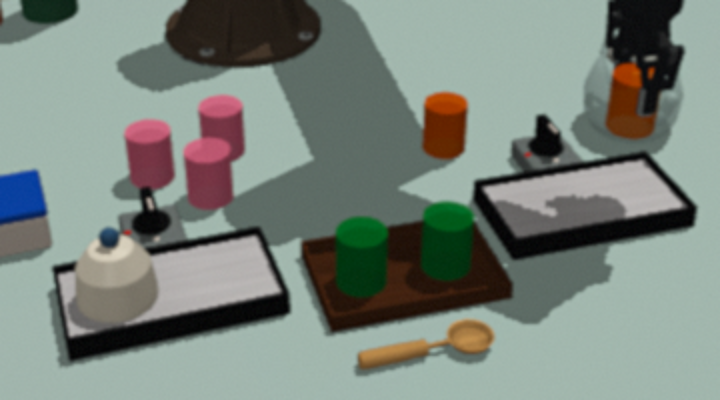

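```bash
python3 -c "
from h import *
t=cam('wrist')
print(onplane(t,[[236,135],[416,137],[236,240]],.03,True).round(4))
print('knob grip top corners',onplane(t,[[148,288],[214,286],[148,315],[214,315]],.064,True).round(4))
"
```

```text
[[0.569  0.3831 0.03  ]
 [0.6957 0.3727 0.03  ]
 [0.5591 0.3054 0.03  ]]
knob grip top corners [[0.4942 0.2842 0.064 ]
 [0.5472 0.2838 0.064 ]
 [0.4875 0.2613 0.064 ]
 [0.5425 0.2606 0.064 ]]
```

The wrist view agrees on the warmer: its far outer edge midpoint is (0.632,0.378) against a predicted (0.632,0.3785). Lowering the glass.

Request:
drive_tool:
  targets:
    - {"slide": [0, 0, 0.25], "roll": 0}
    - {"slide": [0, 0, 0.5], "roll": 0}
    - {"slide": [0, 0, 0.65], "roll": 0}
    - {"slide": [0, 0, 0.72], "roll": 0}
    - {"slide": [0, 0, 0.76], "roll": 0}
    - {"slide": [0, 0, 0.77], "roll": 0}
    - {"slide": [0, 0, 0.77], "roll": 0}
    - {"slide": [0, 0, 0.77], "roll": 0}

```text
time_s: 17.37
eef_pos: [0.627, 0.3082, 0.0568]
ee_rot: [0.0, 0.732, 0.682, 0.001]
contact_force: [-0.0, -1.0, -1.6]
width: 0.667
```

Request:
drive_tool:
  targets:
    - {"slide": [0, 0, 0.02], "roll": 0}
    - {"slide": [0, 0, 0.04], "roll": 0}
    - {"slide": [0, 0, 0.05], "roll": 0}
    - {"slide": [0, 0, 0.05], "roll": 0}
    - {"slide": [0, 0, 0.05], "roll": 0}

```text
time_s: 17.78
eef_pos: [0.6265, 0.3082, 0.0499]
ee_rot: [0.0, 0.731, 0.682, 0.0]
contact_force: [-1.3, -0.1, 4.4]
width: 0.665
```

Request:
drive_tool:
  targets:
    - {"slide": [0, 0, 0], "roll": 0}
    - {"slide": [0, 0, 0], "roll": 0}
    - {"slide": [0, 0, 0], "roll": 0}
    - {"slide": [0, 0, 0], "roll": 0}
    - {"slide": [0, 0, 0], "roll": 0}
    - {"slide": [0, 0, 0], "roll": 0}
  hand: 0.8

```text
time_s: 18.28
eef_pos: [0.6265, 0.3081, 0.0494]
ee_rot: [0.0, 0.731, 0.682, -0.0]
contact_force: [0.1, -0.3, -0.6]
width: 0.9
```

Request:
drive_tool:
  targets:
    - {"slide": [0, 0, -0.2], "roll": 0}
    - {"slide": [0, 0, -0.5], "roll": 0}
    - {"slide": [0, 0, -0.8], "roll": 0}
    - {"slide": [0, 0, -0.8], "roll": 0}
    - {"slide": [0, 0, -0.8], "roll": 0}

```text
time_s: 18.7
eef_pos: [0.6272, 0.3084, 0.1479]
ee_rot: [0.001, 0.731, 0.682, 0.002]
contact_force: [-1.0, -0.1, -1.2]
width: 0.904
```

```bash
python3 -c "
from h import *
plan((.4285,.157,.145,90))
t=cam('top')
for g in glasses(t): print(*g)
"
```

```text
t 18.7 pos [0.6272 0.3084 0.1479] yaw 85.98 tilt -1.0000 width 0.904 F [-1.  -0.1 -1.2]
-> (0.4285, 0.157, 0.145, 90)
   slide [-0.687, -0.782, 0.012] roll -0.045 minrows 3
   slide [-0.66, -0.805, 0.012] roll -0.045 minrows 3
amber [628.5 207.2] 640 0.0985 [ 0.6597 -0.6587  0.0985] [ 0.665  -0.6671  0.0997] 16.0
amber [186.6 212.3] 314 0.0913 [0.6249 0.298  0.0913] [0.6273 0.2987 0.0904] 13.8
amber [636.9 238.7] 101 0.0812 [ 0.5939 -0.6857  0.0812] [ 0.5969 -0.6872  0.0808] 10.5
amber [249.2 304.3] 511 0.0713 [0.4287 0.1567 0.0713] [0.4288 0.1574 0.0702] 13.1
green [298.9 198.3] 547 0.0763 [0.6651 0.055  0.0763] [0.6664 0.0553 0.0752] 13.4
green [344.6 202.3] 539 0.0764 [ 0.6586 -0.0461  0.0764] [ 0.66   -0.0466  0.0753] 13.2
pink [395.4 306. ] 530 0.0716 [ 0.4336 -0.1626  0.0716] [ 0.4334 -0.1632  0.0705] 13.2
pink [422.2 338.4] 553 0.0714 [ 0.3651 -0.2216  0.0714] [ 0.3646 -0.2226  0.0704] 13.7
pink [375.5 350.2] 549 0.0715 [ 0.337  -0.1208  0.0715] [ 0.3364 -0.1212  0.0705] 13.5
```

Request:
drive_tool:
  targets:
    - {"slide": [-0.69, -0.78, 0], "roll": -0.045}
    - {"slide": [-0.69, -0.78, 0], "roll": -0.045}
    - {"slide": [-0.69, -0.78, 0], "roll": -0.045}
    - {"slide": [-0.69, -0.78, 0], "roll": -0.045}
    - {"slide": [-0.69, -0.78, 0], "roll": -0.045}
  hand: 1

```text
time_s: 19.17
eef_pos: [0.5256, 0.231, 0.1447]
ee_rot: [-0.001, 0.72, 0.694, -0.001]
contact_force: [0.5, 0.1, 1.3]
width: 1.0
```

Request:
drive_tool:
  targets:
    - {"slide": [-0.66, -0.8, 0], "roll": -0.045}
    - {"slide": [-0.66, -0.8, 0], "roll": -0.045}
    - {"slide": [-0.66, -0.8, 0], "roll": -0.045}
    - {"slide": [-0.66, -0.8, 0], "roll": -0.045}
    - {"slide": [-0.66, -0.8, 0], "roll": -0.045}
    - {"slide": [-0.66, -0.8, 0], "roll": -0.045}

```text
time_s: 19.67
eef_pos: [0.4302, 0.1568, 0.1454]
ee_rot: [0.0, 0.707, 0.707, 0.001]
contact_force: [1.3, -0.4, 0.9]
width: 1.0
```

```bash
python3 -c "
from h import *
plan((.4287,.157,.0265,90))
t=cam('wrist'); cv2.imwrite('pics/w8.png',t['pixels'][:,:,::-1])
for p in [[.4287,.157,.07]]:
    q=t['R']@np.array(p)+t['t']; th=np.arctan2(np.hypot(*q[:2]),q[2]); print((q[:2]/np.hypot(*q[:2])*th*t['fx']+[t['cx'],t['cy']]).round(1))
"
```

```text
t 19.7 pos [0.4302 0.1568 0.1454] yaw 90.01 tilt -1.0000 width 1.000 F [ 1.3 -0.4  0.9]
-> (0.4287, 0.157, 0.0265, 90)
   slide [0.002, -0.012, 0.991] roll 0.0 minrows 3
[321.6 251.8]
```

View pics/w8.png

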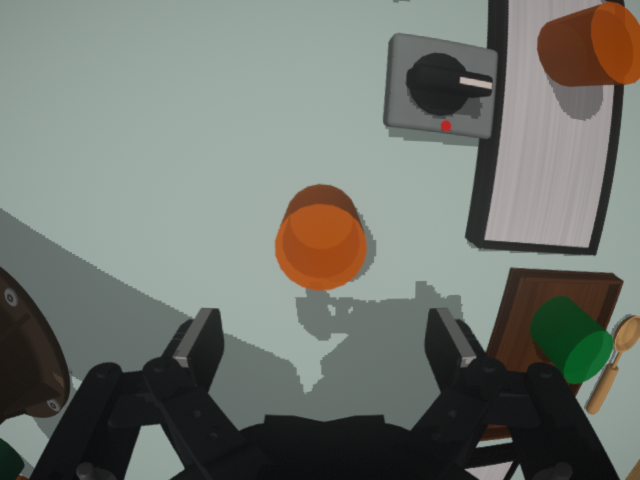

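The second amber glass is where predicted, at wrist (321,250).

Request:
drive_tool:
  targets:
    - {"slide": [0, -0.01, 0.3], "roll": 0}
    - {"slide": [0, -0.01, 0.6], "roll": 0}
    - {"slide": [0, -0.01, 0.9], "roll": 0}
    - {"slide": [0, -0.01, 0.98], "roll": 0}
    - {"slide": [0, -0.01, 0.98], "roll": 0}
    - {"slide": [0, -0.01, 0.98], "roll": 0}

```text
time_s: 20.22
eef_pos: [0.428, 0.1567, 0.028]
ee_rot: [-0.0, 0.707, 0.707, -0.0]
contact_force: [0.8, -0.7, 0.6]
width: 1.002
```

Request:
drive_tool:
  targets:
    - {"slide": [0, 0, 0], "roll": 0}
    - {"slide": [0, 0, 0], "roll": 0}
    - {"slide": [0, 0, 0], "roll": 0}
    - {"slide": [0, 0, 0], "roll": 0}
    - {"slide": [0, 0, 0], "roll": 0}
    - {"slide": [0, 0, 0], "roll": 0}
    - {"slide": [0, 0, 0], "roll": 0}
    - {"slide": [0, 0, 0], "roll": 0}
    - {"slide": [0, 0, 0], "roll": 0}
    - {"slide": [0, 0, 0], "roll": 0}
  hand: -1

```text
time_s: 21.05
eef_pos: [0.4282, 0.1565, 0.0297]
ee_rot: [0.001, 0.707, 0.707, 0.001]
contact_force: [-0.1, 1.2, 10.4]
width: 0.667
```

Request:
drive_tool:
  targets:
    - {"slide": [0, 0, -0.2], "roll": 0}
    - {"slide": [0, 0, -0.5], "roll": 0}
    - {"slide": [0, 0, -0.8], "roll": 0}
    - {"slide": [0, 0, -1], "roll": 0}
    - {"slide": [0, 0, -1], "roll": 0}
    - {"slide": [0, 0, -1], "roll": 0}

```text
time_s: 21.55
eef_pos: [0.4278, 0.1564, 0.1497]
ee_rot: [0.001, 0.707, 0.707, 0.002]
contact_force: [-0.5, 0.9, -1.0]
width: 0.666
```

```bash
python3 -c "
from h import *
plan((.620,.209,.148,86))
"
```

```text
t 21.6 pos [0.4278 0.1564 0.1497] yaw 90.03 tilt -1.0000 width 0.666 F [-0.5  0.9 -1. ]
-> (0.62, 0.209, 0.148, 86)
   slide [0.219, 0.801, 0.007] roll 0.045 minrows 3
   slide [0.247, 0.793, 0.007] roll 0.045 minrows 3
```

Request:
drive_tool:
  targets:
    - {"slide": [0.05, 0.2, 0], "roll": 0.045}
    - {"slide": [0.12, 0.45, 0], "roll": 0.045}
    - {"slide": [0.19, 0.7, 0], "roll": 0.045}
    - {"slide": [0.22, 0.8, 0], "roll": 0.045}
    - {"slide": [0.22, 0.8, 0], "roll": 0.045}

```text
time_s: 21.97
eef_pos: [0.5252, 0.1831, 0.1464]
ee_rot: [-0.0, 0.719, 0.695, -0.0]
contact_force: [-1.6, -0.1, -1.9]
width: 0.665
```

Request:
drive_tool:
  targets:
    - {"slide": [0.05, 0.2, 0], "roll": 0.045}
    - {"slide": [0.12, 0.45, 0], "roll": 0.045}
    - {"slide": [0.19, 0.65, 0], "roll": 0.045}
    - {"slide": [0.25, 0.79, 0], "roll": 0.045}
    - {"slide": [0.25, 0.79, 0], "roll": 0.045}
    - {"slide": [0.25, 0.79, 0], "roll": 0.045}
    - {"slide": [0.25, 0.79, 0], "roll": 0.045}

```text
time_s: 22.55
eef_pos: [0.6176, 0.209, 0.1469]
ee_rot: [-0.001, 0.731, 0.682, -0.001]
contact_force: [-0.2, 0.1, -0.9]
width: 0.66
```

```bash
python3 -c "
from h import *
plan((.620,.209,.056,86))
t=cam('wrist'); cv2.imwrite('pics/w9.png',t['pixels'][:,:,::-1])
"
```

```text
t 22.6 pos [0.6176 0.209  0.1469] yaw 85.98 tilt -1.0000 width 0.660 F [-0.2  0.1 -0.9]
-> (0.62, 0.209, 0.056, 86)
   slide [0.001, 0.02, 0.758] roll -0.0 minrows 3
```

View pics/w9.png

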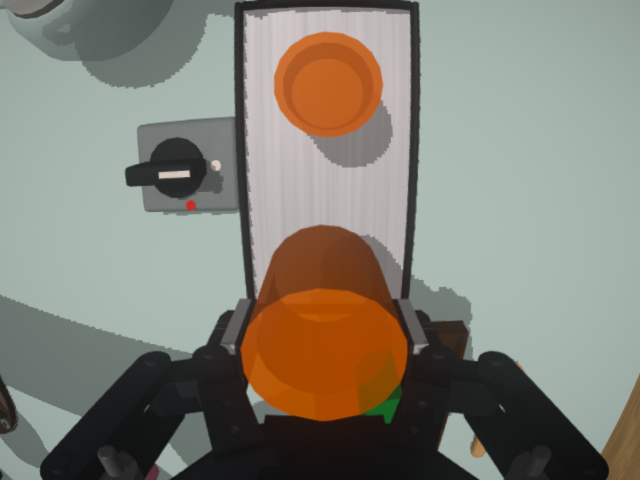

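Request:
drive_tool:
  targets:
    - {"slide": [0, 0.01, 0.25], "roll": 0}
    - {"slide": [0, 0.01, 0.5], "roll": 0}
    - {"slide": [0, 0.01, 0.65], "roll": 0}
    - {"slide": [0, 0.01, 0.72], "roll": 0}
    - {"slide": [0, 0.01, 0.76], "roll": 0}
    - {"slide": [0, 0.01, 0.77], "roll": 0}
    - {"slide": [0, 0.01, 0.77], "roll": 0}
    - {"slide": [0, 0.01, 0.77], "roll": 0}

```text
time_s: 23.27
eef_pos: [0.6208, 0.2094, 0.0568]
ee_rot: [0.001, 0.731, 0.682, 0.001]
contact_force: [0.9, 0.2, -2.1]
width: 0.668
```

Request:
drive_tool:
  targets:
    - {"slide": [0, 0, 0.02], "roll": 0}
    - {"slide": [0, 0, 0.04], "roll": 0}
    - {"slide": [0, 0, 0.05], "roll": 0}
    - {"slide": [0, 0, 0.05], "roll": 0}
    - {"slide": [0, 0, 0.05], "roll": 0}

```text
time_s: 23.68
eef_pos: [0.6204, 0.2093, 0.0498]
ee_rot: [0.0, 0.731, 0.682, 0.0]
contact_force: [-1.8, -0.5, 2.4]
width: 0.664
```

Request:
drive_tool:
  targets:
    - {"slide": [0, 0, 0], "roll": 0}
    - {"slide": [0, 0, 0], "roll": 0}
    - {"slide": [0, 0, 0], "roll": 0}
    - {"slide": [0, 0, 0], "roll": 0}
    - {"slide": [0, 0, 0], "roll": 0}
    - {"slide": [0, 0, 0], "roll": 0}
  hand: 0.8

```text
time_s: 24.18
eef_pos: [0.6203, 0.2093, 0.0494]
ee_rot: [0.0, 0.731, 0.682, -0.0]
contact_force: [0.3, -0.8, 0.7]
width: 0.899
```

Request:
drive_tool:
  targets:
    - {"slide": [0, 0, -0.2], "roll": 0}
    - {"slide": [0, 0, -0.5], "roll": 0}
    - {"slide": [0, 0, -0.9], "roll": 0}
    - {"slide": [0, 0, -0.95], "roll": 0}
    - {"slide": [0, 0, -0.95], "roll": 0}

```text
time_s: 24.6
eef_pos: [0.6217, 0.2097, 0.1677]
ee_rot: [0.002, 0.731, 0.682, 0.003]
contact_force: [0.5, 0.5, -1.2]
width: 0.902
```

```bash
python3 -c "
from h import *
plan((.512,.266,.165,176.0))
t=cam('scene'); cv2.imwrite('pics/s10.png',cv2.resize(t['pixels'][150:350,140:500,::-1],None,fx=2,fy=2))
"
```

```text
t 24.6 pos [0.6217 0.2097 0.1677] yaw 85.98 tilt -1.0000 width 0.902 F [ 0.5  0.5 -1.2]
-> (0.512, 0.266, 0.165, 176.0)
   slide [0.135, -0.315, 0.007] roll -0.667 minrows 5
   slide [0.274, -0.206, 0.007] roll -0.667 minrows 5
   slide [0.34, -0.041, 0.007] roll -0.667 minrows 5
```

View pics/s10.png

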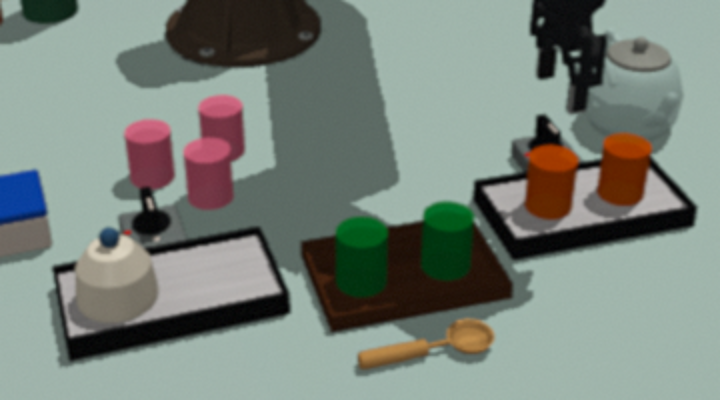

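All four glasses now stand where they belong. Going to the knob of the free warmer with the jaws partly closed.

Request:
drive_tool:
  targets:
    - {"slide": [0.13, -0.31, 0], "roll": -0.667}
    - {"slide": [0.13, -0.31, 0], "roll": -0.667}
    - {"slide": [0.13, -0.31, 0], "roll": -0.667}
    - {"slide": [0.13, -0.31, 0], "roll": -0.667}
    - {"slide": [0.13, -0.31, 0], "roll": -0.667}
    - {"slide": [0.13, -0.31, 0], "roll": -0.667}
  hand: 0

```text
time_s: 25.15
eef_pos: [0.5839, 0.2273, 0.1621]
ee_rot: [-0.001, 0.531, 0.848, -0.001]
contact_force: [-0.5, 0.1, 0.1]
width: 0.5
```

Request:
drive_tool:
  targets:
    - {"slide": [0.27, -0.21, 0], "roll": -0.667}
    - {"slide": [0.27, -0.21, 0], "roll": -0.667}
    - {"slide": [0.27, -0.21, 0], "roll": -0.667}
    - {"slide": [0.27, -0.21, 0], "roll": -0.667}
    - {"slide": [0.27, -0.21, 0], "roll": -0.667}
    - {"slide": [0.27, -0.21, 0], "roll": -0.667}

```text
time_s: 25.65
eef_pos: [0.5473, 0.2454, 0.1629]
ee_rot: [-0.0, 0.294, 0.956, -0.0]
contact_force: [-0.2, 0.5, -0.0]
width: 0.501
```

Request:
drive_tool:
  targets:
    - {"slide": [0.34, -0.04, 0], "roll": -0.667}
    - {"slide": [0.34, -0.04, 0], "roll": -0.667}
    - {"slide": [0.34, -0.04, 0], "roll": -0.667}
    - {"slide": [0.34, -0.04, 0], "roll": -0.667}
    - {"slide": [0.34, -0.04, 0], "roll": -0.667}
    - {"slide": [0.34, -0.04, 0], "roll": -0.667}
    - {"slide": [0.34, -0.04, 0], "roll": -0.667}
    - {"slide": [0.34, -0.04, 0], "roll": -0.667}

```text
time_s: 26.32
eef_pos: [0.511, 0.2643, 0.1633]
ee_rot: [-0.0, 0.037, 0.999, -0.0]
contact_force: [-0.1, -0.2, 0.0]
width: 0.501
```

```bash
python3 -c "
from h import *
plan((.512,.266,.040,176.0))
print(readout.state()['joint_positions'].round(2))
t=cam('wrist'); cv2.imwrite('pics/w11.png',t['pixels'][:,:,::-1])
for p in [[.512,.266,.064],[.512+.026,.2642,.064],[.486,.2678,.064]]:
    q=t['R']@np.array(p)+t['t']; th=np.arctan2(np.hypot(*q[:2]),q[2]); print((q[:2]/np.hypot(*q[:2])*th*t['fx']+[t['cx'],t['cy']]).round(1))
"
```

```text
t 26.3 pos [0.511  0.2643 0.1633] yaw 175.75 tilt -1.0000 width 0.501 F [-0.1 -0.2  0. ]
-> (0.512, 0.266, 0.04, 176.0)
   slide [-0.004, 0.008, 0.514] roll -0.003 minrows 2
   slide [-0.004, 0.008, 0.514] roll -0.003 minrows 2
[ 0.36  0.5   1.76 -0.    0.89 -1.13]
[326.5 241.1]
[326.6 275.6]
[326.4 204.2]
```

View pics/w11.png

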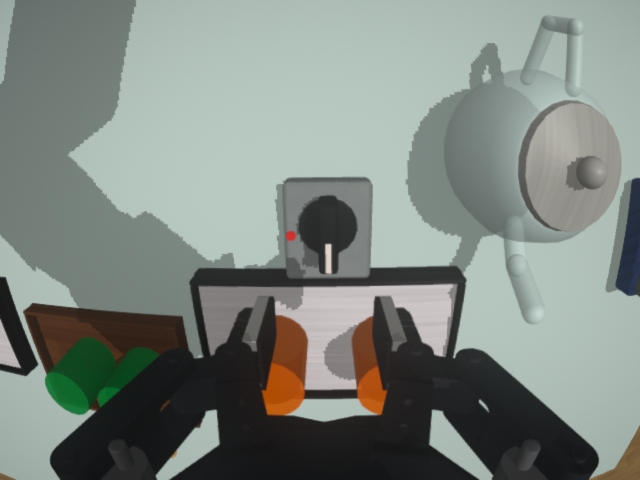

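The knob bar spans wrist (328,197) to (328,273), putting its centre near (0.511,0.267), within 2 mm of the prediction. The ambers are behind it on the plate. Descending.

Request:
drive_tool:
  targets:
    - {"slide": [0, 0.02, 0.2], "roll": -0.005}
    - {"slide": [0, 0.02, 0.4], "roll": -0.005}
    - {"slide": [0, 0.02, 0.6], "roll": -0.005}
    - {"slide": [0, 0.02, 0.6], "roll": -0.005}
    - {"slide": [0, 0.02, 0.6], "roll": -0.005}

```text
time_s: 26.78
eef_pos: [0.5109, 0.2666, 0.091]
ee_rot: [-0.001, 0.034, 0.999, -0.0]
contact_force: [-0.3, -0.8, 0.1]
width: 0.501
```

Request:
drive_tool:
  targets:
    - {"slide": [0, 0, 0.12], "roll": 0}
    - {"slide": [0, 0, 0.24], "roll": 0}
    - {"slide": [0, 0, 0.36], "roll": 0}
    - {"slide": [0, 0, 0.43], "roll": 0}
    - {"slide": [0, 0, 0.43], "roll": 0}
    - {"slide": [0, 0, 0.43], "roll": 0}

```text
time_s: 27.28
eef_pos: [0.5115, 0.2669, 0.0407]
ee_rot: [0.0, 0.033, 0.999, 0.0]
contact_force: [0.8, -0.1, -0.1]
width: 0.499
```

```bash
python3 -c "
from h import *
plan((.511,.267,.040,176.0))
t=cam('scene'); cv2.imwrite('pics/s12.png',cv2.resize(t['pixels'][180:300,350:510,::-1],None,fx=4,fy=4))
t=cam('wrist'); cv2.imwrite('pics/w12.png',t['pixels'][:,:,::-1])
"
```

```text
t 27.3 pos [0.5115 0.2669 0.0407] yaw 176.22 tilt -1.0000 width 0.499 F [ 0.8 -0.1 -0.1]
-> (0.511, 0.267, 0.04, 176.0)
   slide [0.005, 0.0, 0.006] roll 0.005 minrows 1
```

View pics/w12.png

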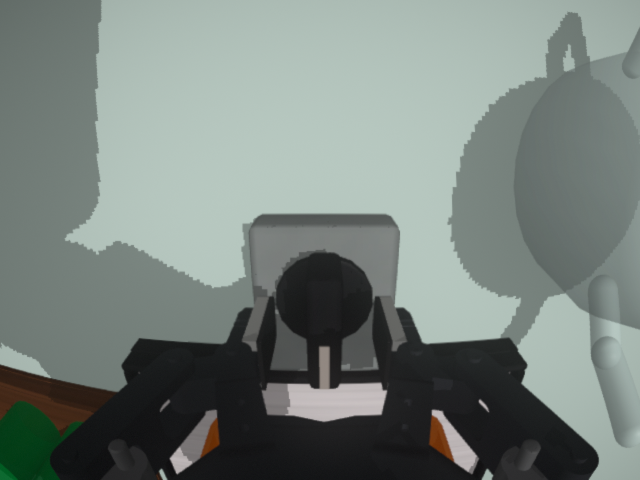

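View pics/s12.png

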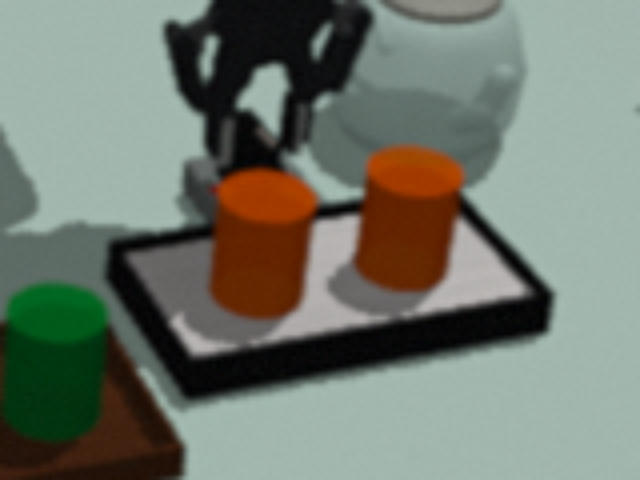

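The jaws straddle the bar evenly, with the bar at wrist (324,330) between pads at about 262 and 388. Closing.

Request:
drive_tool:
  targets:
    - {"slide": [0, 0, 0], "roll": 0}
    - {"slide": [0, 0, 0], "roll": 0}
    - {"slide": [0, 0, 0], "roll": 0}
    - {"slide": [0, 0, 0], "roll": 0}
    - {"slide": [0, 0, 0], "roll": 0}
    - {"slide": [0, 0, 0], "roll": 0}
    - {"slide": [0, 0, 0], "roll": 0}
    - {"slide": [0, 0, 0], "roll": 0}
  hand: -1

```text
time_s: 28.05
eef_pos: [0.5114, 0.267, 0.0407]
ee_rot: [0.001, 0.033, 0.999, 0.0]
contact_force: [-1.3, 0.2, 6.1]
width: 0.148
```

```bash
python3 -c "
from h import *
plan((.511,.267,.040,176.0)); print(readout.state()['moment'],readout.state()['contact_force'])"
```

```text
t 28.1 pos [0.5114 0.267  0.0407] yaw 176.25 tilt -1.0000 width 0.148 F [-1.3  0.2  6.1]
-> (0.511, 0.267, 0.04, 176.0)
   slide [0.003, -0.0, 0.005] roll 0.005 minrows 1
[0.01542557 0.19430987 0.04732982] [-1.32378271  0.16733287  6.12164263]
```

Request:
drive_tool:
  targets:
    - {"slide": [0, 0, 0], "roll": 0.1}
    - {"slide": [0, 0, 0], "roll": 0.2}
    - {"slide": [0, 0, 0], "roll": 0.3}
    - {"slide": [0, 0, 0], "roll": 0.4}
    - {"slide": [0, 0, 0], "roll": 0.5}
    - {"slide": [0, 0, 0], "roll": 0.6}
    - {"slide": [0, 0, 0], "roll": 0.7}
    - {"slide": [0, 0, 0], "roll": 0.8}
    - {"slide": [0, 0, 0], "roll": 0.9}
    - {"slide": [0, 0, 0], "roll": 1}
    - {"slide": [0, 0, 0], "roll": 1}
    - {"slide": [0, 0, 0], "roll": 1}

```text
time_s: 29.05
eef_pos: [0.5114, 0.2671, 0.0407]
ee_rot: [0.0, 0.413, 0.911, 0.0]
contact_force: [-0.7, 0.2, 6.5]
width: 0.15
```

```bash
python3 -c "
from h import *
plan((.511,.267,.040,101.7)); print(readout.state()['moment'],readout.state()['contact_force'])"
```

```text
t 29.1 pos [0.5114 0.2671 0.0407] yaw 131.23 tilt -1.0000 width 0.150 F [-0.7  0.2  6.5]
-> (0.511, 0.267, 0.04, 101.7)
   slide [0.002, -0.003, 0.005] roll 0.656 minrows 5
[0.13653813 0.20883166 0.10023603] [-0.65926479  0.22262621  6.54267617]
```

Request:
drive_tool:
  targets:
    - {"slide": [0, 0, 0], "roll": 0.1}
    - {"slide": [0, 0, 0], "roll": 0.2}
    - {"slide": [0, 0, 0], "roll": 0.3}
    - {"slide": [0, 0, 0], "roll": 0.4}
    - {"slide": [0, 0, 0], "roll": 0.5}
    - {"slide": [0, 0, 0], "roll": 0.6}
    - {"slide": [0, 0, 0], "roll": 0.64}
    - {"slide": [0, 0, 0], "roll": 0.67}
    - {"slide": [0, 0, 0], "roll": 0.67}
    - {"slide": [0, 0, 0], "roll": 0.67}

```text
time_s: 29.88
eef_pos: [0.5115, 0.2671, 0.0407]
ee_rot: [0.0, 0.635, 0.772, 0.001]
contact_force: [-0.8, 1.2, 6.4]
width: 0.148
```

```bash
python3 -c "
from h import *
plan((.511,.267,.040,101.5)); print(readout.state()['moment'],readout.state()['contact_force'])
t=cam('scene'); cv2.imwrite('pics/s13.png',cv2.resize(t['pixels'][180:300,350:510,::-1],None,fx=4,fy=4))
t=cam('wrist'); cv2.imwrite('pics/w13.png',t['pixels'][:,:,::-1])
"
```

```text
t 29.9 pos [0.5115 0.2671 0.0407] yaw 101.13 tilt -1.0000 width 0.148 F [-0.8  1.2  6.4]
-> (0.511, 0.267, 0.04, 101.5)
   slide [-0.0, -0.004, 0.006] roll -0.008 minrows 1
[0.20460345 0.20750155 0.27994738] [-0.78058951  1.16561023  6.43607475]
```

View pics/w13.png

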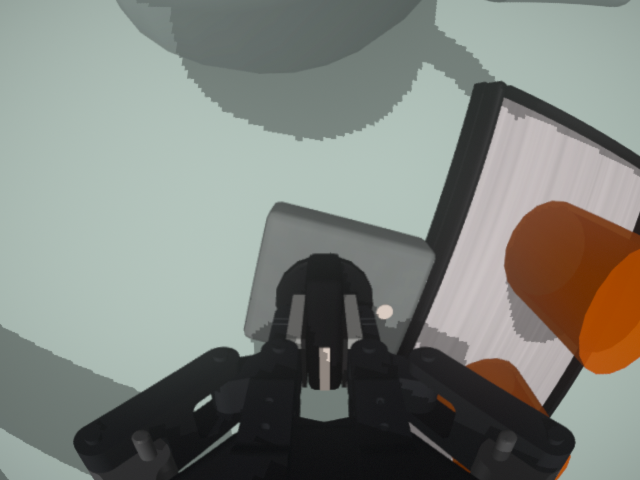

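The wrist moment has risen to 0.28 N m, above the spring's 0.14, so the knob is at its stop. I'll press one degree further and hold for over 2 s.

Request:
drive_tool:
  targets:
    - {"slide": [0, 0, 0], "roll": 0.025}
    - {"slide": [0, 0, 0], "roll": 0.025}
    - {"slide": [0, 0, 0], "roll": 0.025}
    - {"slide": [0, 0, 0], "roll": 0.025}
    - {"slide": [0, 0, 0], "roll": 0.025}
    - {"slide": [0, 0, 0], "roll": 0.025}
    - {"slide": [0, 0, 0], "roll": 0.025}
    - {"slide": [0, 0, 0], "roll": 0.025}
    - {"slide": [0, 0, 0], "roll": 0.025}
    - {"slide": [0, 0, 0], "roll": 0.025}
    - {"slide": [0, 0, 0], "roll": 0.025}
    - {"slide": [0, 0, 0], "roll": 0.025}

```text
time_s: 30.98
eef_pos: [0.5114, 0.2671, 0.0407]
ee_rot: [0.0, 0.642, 0.766, 0.001]
contact_force: [-1.4, 1.1, 5.2]
width: 0.15
```

```bash
python3 -c "
from h import *
plan((.511,.267,.040,101.5)); print(readout.state()['moment'],readout.state()['contact_force'])"
```

```text
t 31.0 pos [0.5114 0.2671 0.0407] yaw 100.05 tilt -1.0000 width 0.150 F [-1.4  1.1  5.2]
-> (0.511, 0.267, 0.04, 101.5)
   slide [-0.0, -0.004, 0.005] roll -0.032 minrows 1
[0.16801716 0.15014109 0.63882168] [-1.36459842  1.05204307  5.15545163]
```

Request:
drive_tool:
  targets:
    - {"slide": [0, 0, 0], "roll": 0}
    - {"slide": [0, 0, 0], "roll": 0}
    - {"slide": [0, 0, 0], "roll": 0}
    - {"slide": [0, 0, 0], "roll": 0}
    - {"slide": [0, 0, 0], "roll": 0}
    - {"slide": [0, 0, 0], "roll": 0}
    - {"slide": [0, 0, 0], "roll": 0}
    - {"slide": [0, 0, 0], "roll": 0}
    - {"slide": [0, 0, 0], "roll": 0}
    - {"slide": [0, 0, 0], "roll": 0}
    - {"slide": [0, 0, 0], "roll": 0}
    - {"slide": [0, 0, 0], "roll": 0}

```text
time_s: 31.98
eef_pos: [0.5115, 0.2671, 0.0407]
ee_rot: [0.0, 0.642, 0.766, 0.001]
contact_force: [-0.9, 1.3, 5.6]
width: 0.152
```

```bash
python3 -c "
from h import *
plan((.511,.267,.040,101.5)); print(readout.state()['moment'],readout.state()['contact_force'])"
```

```text
t 32.0 pos [0.5115 0.2671 0.0407] yaw 100.05 tilt -1.0000 width 0.152 F [-0.9  1.3  5.6]
-> (0.511, 0.267, 0.04, 101.5)
   slide [-0.0, -0.004, 0.005] roll -0.032 minrows 1
[0.19460628 0.20763239 0.63752169] [-0.85476764  1.3248561   5.55182914]
```

Request:
drive_tool:
  targets:
    - {"slide": [0, 0, 0], "roll": 0}
    - {"slide": [0, 0, 0], "roll": 0}
    - {"slide": [0, 0, 0], "roll": 0}
    - {"slide": [0, 0, 0], "roll": 0}
    - {"slide": [0, 0, 0], "roll": 0}
    - {"slide": [0, 0, 0], "roll": 0}
    - {"slide": [0, 0, 0], "roll": 0}
    - {"slide": [0, 0, 0], "roll": 0}
    - {"slide": [0, 0, 0], "roll": 0}
    - {"slide": [0, 0, 0], "roll": 0}
    - {"slide": [0, 0, 0], "roll": 0}
    - {"slide": [0, 0, 0], "roll": 0}

```text
time_s: 32.98
eef_pos: [0.5115, 0.2671, 0.0407]
ee_rot: [0.0, 0.642, 0.766, 0.001]
contact_force: [-1.1, 1.3, 4.7]
width: 0.144
```

```bash
python3 -c "
from h import *
plan((.511,.267,.040,101.5)); print(readout.state()['moment'],readout.state()['contact_force'])
t=cam('scene'); cv2.imwrite('pics/s14.png',cv2.resize(t['pixels'][150:350,140:500,::-1],None,fx=2,fy=2))
t=cam('wrist'); cv2.imwrite('pics/w14.png',t['pixels'][:,:,::-1])"
```

```text
t 33.0 pos [0.5115 0.2671 0.0407] yaw 100.06 tilt -1.0000 width 0.144 F [-1.1  1.3  4.7]
-> (0.511, 0.267, 0.04, 101.5)
   slide [-0.0, -0.004, 0.006] roll -0.032 minrows 1
[0.22226965 0.21988972 0.64156785] [-1.0782068   1.27071473  4.72132483]
```

View pics/s14.png

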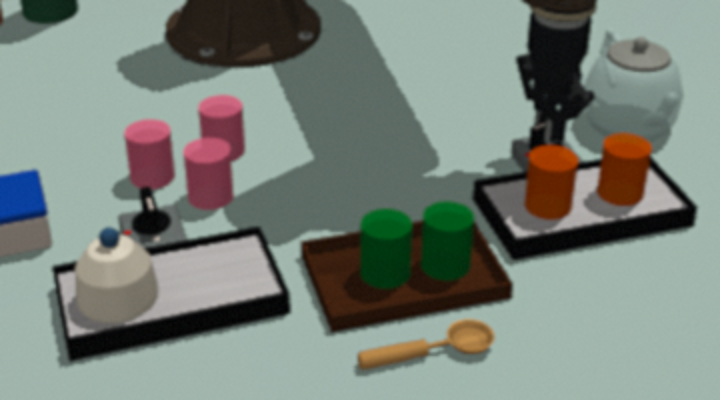

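View pics/w14.png

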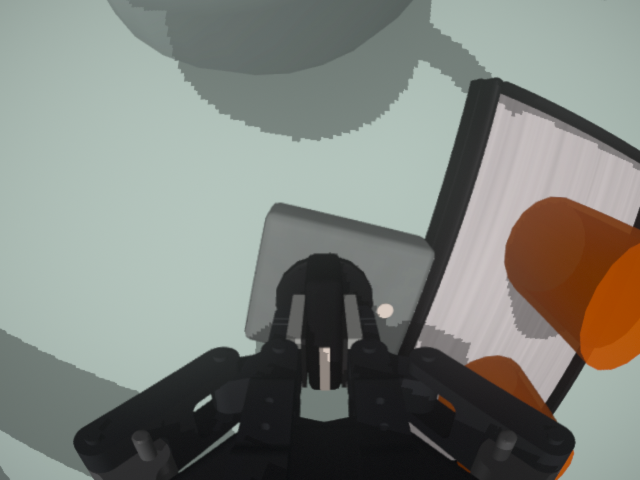

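The knob was held at its stop for over 3 s with a steady moment of 0.64 N m and no slackening. Meanwhile one green glass was knocked about 25 mm inside the tray, but it still looks upright. I'll open fully so the bar can spring back freely, then rise.

Request:
drive_tool:
  targets:
    - {"slide": [0, 0, 0], "roll": 0}
    - {"slide": [0, 0, 0], "roll": 0}
    - {"slide": [0, 0, 0], "roll": 0}
    - {"slide": [0, 0, 0], "roll": 0}
    - {"slide": [0, 0, 0], "roll": 0}
    - {"slide": [0, 0, 0], "roll": 0}
    - {"slide": [0, 0, 0], "roll": 0}
    - {"slide": [0, 0, 0], "roll": 0}
  hand: 1

```text
time_s: 33.75
eef_pos: [0.5111, 0.2667, 0.0398]
ee_rot: [0.0, 0.643, 0.766, -0.0]
contact_force: [-0.3, 0.4, -0.4]
width: 0.999
```

Request:
drive_tool:
  targets:
    - {"slide": [0, 0, -0.1], "roll": 0}
    - {"slide": [0, 0, -0.3], "roll": 0}
    - {"slide": [0, 0, -0.6], "roll": 0}
    - {"slide": [0, 0, -0.9], "roll": 0}
    - {"slide": [0, 0, -1], "roll": 0}
    - {"slide": [0, 0, -1], "roll": 0}
    - {"slide": [0, 0, -1], "roll": 0}

```text
time_s: 34.33
eef_pos: [0.5111, 0.2668, 0.1609]
ee_rot: [0.0, 0.643, 0.766, 0.001]
contact_force: [-0.4, -0.4, -0.3]
width: 1.002
```

Request:
drive_tool:
  targets:
    - {"slide": [-0.8, -0.5, -0.5], "roll": 0}
    - {"slide": [-0.8, -0.5, -0.5], "roll": 0}
    - {"slide": [-0.8, -0.5, -0.5], "roll": 0}
    - {"slide": [-0.8, -0.5, -0.5], "roll": 0}
    - {"slide": [-0.8, -0.5, -0.5], "roll": 0}
    - {"slide": [-0.8, -0.5, -0.5], "roll": 0}
    - {"slide": [-0.8, -0.5, -0.5], "roll": 0}
    - {"slide": [-0.8, -0.5, -0.5], "roll": 0}

```text
time_s: 35.0
eef_pos: [0.4687, 0.1626, 0.2187]
ee_rot: [-0.001, 0.643, 0.766, -0.001]
contact_force: [-0.8, 0.3, -0.6]
width: 0.995
```

```bash
python3 -c "
from h import *
plan((.511,.267,.040,101.5))
t=cam('top'); cv2.imwrite('pics/top15.png',t['pixels'][:,:,::-1])
for g in glasses(t): print(*g)
t=cam('scene'); cv2.imwrite('pics/s15.png',cv2.resize(t['pixels'][150:350,140:500,::-1],None,fx=2,fy=2))
t=cam('wrist'); cv2.imwrite('pics/w15.png',t['pixels'][:,:,::-1])"
```

```text
t 35.0 pos [0.4687 0.1626 0.2187] yaw 100.03 tilt -1.0000 width 0.995 F [-0.8  0.3 -0.6]
-> (0.511, 0.267, 0.04, 101.5)
   slide [0.397, 0.249, 0.745] roll -0.016 minrows 3
   slide [0.394, 0.255, 0.745] roll -0.016 minrows 3
amber [628.9 207.3] 613 0.0987 [ 0.6596 -0.6595  0.0987] [ 0.6653 -0.6669  0.0995] 15.9
amber [182.  212.3] 494 0.0912 [0.6248 0.308  0.0912] [0.6256 0.3086 0.0902] 13.2
amber [233.6 217.8] 155 0.0915 [0.6155 0.195  0.0915] [0.6157 0.1952 0.0904] 10.8
amber [637.3 238.7] 83 0.0826 [ 0.5937 -0.6857  0.0826] [ 0.5982 -0.6865  0.0819] 10.0
green [298.9 198.5] 543 0.0761 [0.6646 0.0549 0.0761] [0.666  0.0553 0.0752] 13.3
green [330.4 203.8] 548 0.0764 [ 0.6544 -0.0151  0.0764] [ 0.6557 -0.0153  0.0754] 13.3
pink [395.5 306.1] 539 0.0714 [ 0.4333 -0.1628  0.0714] [ 0.4333 -0.1633  0.0704] 13.3
pink [422.2 338.6] 562 0.0714 [ 0.3647 -0.2216  0.0714] [ 0.3646 -0.2225  0.0703] 13.9
pink [375.5 350.6] 564 0.0715 [ 0.3362 -0.1208  0.0715] [ 0.3356 -0.1213  0.0705] 13.7
```

View pics/s15.png

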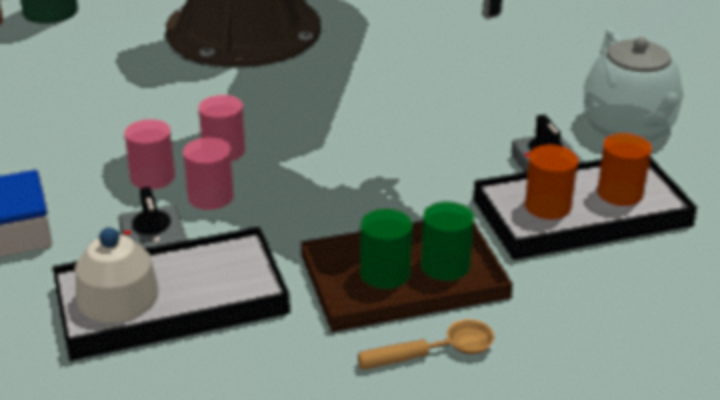

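View pics/top15.png

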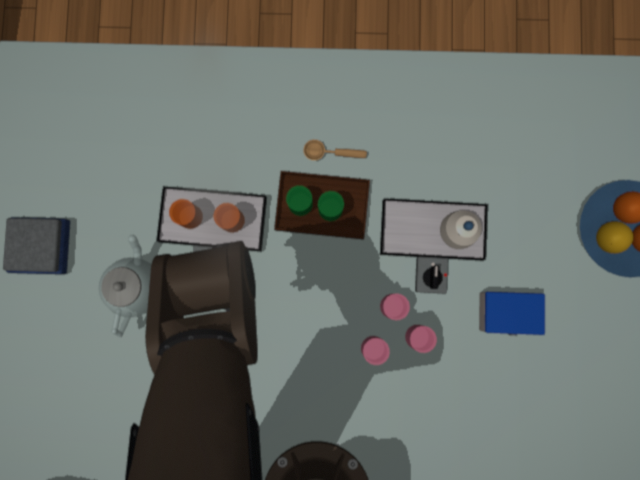

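View pics/w15.png

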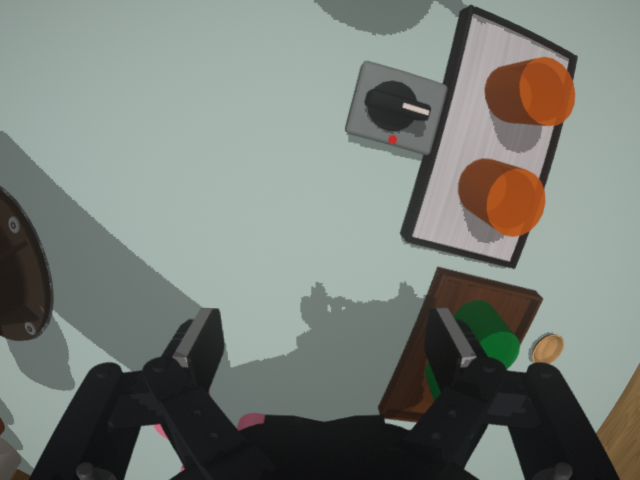

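The knob is back at rest, with its white line pointing to the plate again. The amber tops are at 0.090 m and the green tops at 0.075 m, so all four stand flat, and no other amber or green glass is in any view. Handing in.

```bash
python3 -c "
from bench import order
print(order.finish_job())"
```

```text
the job is handed in; nothing more can be done
None
```

I finished the job and handed it in at about 35 s. Both amber glasses stand on the free warmer, both green glasses stand in the tray, and the free warmer's knob has been run. Only these four amber and green glasses were in the scene.

- **Knob:** after both ambers were on the plate, I turned the knob clockwise about 1.3 rad to its stop and held it there for about 3 s. The wrist moment stayed steady at 0.64 N m, well above the spring's 0.14 N m. When I let go it sprang back, and the last wrist picture shows the bar at rest.
- **Amber glasses:** the measured tops are at about 0.090 m, which is the plate height plus the glass, so they are flat. In the last top view the arm partly hid the nearer one; the scene and wrist views show it upright.
- **Green glasses:** the measured tops are at about 0.075 m, which is the tray floor plus the glass, so they are flat too.
- **Disturbance:** one green glass was knocked about 30 mm while I held the knob. It stayed upright inside the tray, about 13 mm from the other, so I left it there.
- **Other objects:** I never approached the dome, spice box, spoon, pink glasses or the other warmer's knob. I worked close to the teapot without touching it. They all look unmoved in the last pictures.

My first estimate of the warmer's centre was about 9 mm off in x, because it included shadow and the console. I replaced it with the visible plate outline, which agreed with the wrist camera. None of the other checks failed or disagreed.

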